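Tighten the recessed bracket bolt of a spice shelf with a hex key

TASK

The little spice shelf lies upside down on the worktop and the bolt of its open bracket is still loose. Take the hex key out of its wooden block, feel for the bolt's hex socket deep in the bracket's open collar, and with the key fully seated turn the bolt clockwise (seen from above), taking a fresh hold as often as needed, until it comes up solid against its stop. Then put the key back in its block, upright and fully home, and leave the other things on the worktop where they are.

Things in the scene. Friction and masses are not known exactly. Their poses are not given: they have to be found in the camera images.
- shelf: Upside-down wooden spice shelf, 130 (x) by 230 (y) by 22 mm, fixed. Origin: centre of its underside on the worktop. Two dark steel brackets cross it at y = -60 and +60 mm, each with an upright leg at the +x edge (84 mm high) and a round collar (76 mm outside, 66 mm high). The collar at +y is closed by a black cap (72 mm high) and finished; the one at -y is open and holds the loose bolt.
- collar (a point): Centre of the open collar's mouth, 66 mm above the worktop, at x = -18, y = -60 mm of the shelf, with the shelf's axes. Bore 41 mm across. The bolt's flat steel face fills the bore 14 mm below the mouth. In the face is one hex socket, its centre anywhere within 7 mm in x and in y of the collar's axis, different every time and not measured: look or feel for it.
- bolt_face (a point): Point on the collar's axis (not the socket's), 14 mm below its mouth, on the level of the bolt's face. The socket is 21.6 mm across flats; a 4 mm wide, 6 mm deep bevel surrounds that opening; its floor is 24 mm below the face. The bolt floats: it yields sideways to about 4 N, at most 7.5 mm off the axis each way, and stays there, so a key pressed into the bevel with some 10 N draws the socket under it.
- bolt (a joint): Angle of the bolt, rad, growing clockwise seen from above. It starts between 0 and 0.8 and comes up solid at 4.40: tight. At 0 two of the socket's flats face the shelf's +x and -x; at q the hex is turned clockwise by q from there. Turning takes about 0.2 N m; it stays where it is left.
- hex_key: Hex key, 122 mm long, 0.22 kg, upright, tip down in its block. Origin: centre of its tip, z up. Steel hex shaft 20 mm across flats, 0 to 60 mm (first 2 mm: 17); round flange 42 mm across, 60 to 66 mm; square wooden grip 28 by 28 mm, 66 to 120 mm. Grip faces look along its x and y; two hex flats face +x and -x. It enters the socket within about 8 degrees of alignment and has that play in it.
- key_grip (a point): Middle of the square grip, 93 mm above the key's tip.
- key_tip (a point): Centre of the key's tip.
- key_block: Light wooden block 80 by 80 mm, 96 mm high, fixed, with one round hole 32 mm across and 63 mm deep in the middle of its top. Origin: centre of its underside. The key stands in it with its round flange resting on the block's top: its tip is then 36 mm above the worktop. A coffee mill 178 mm high stands behind it to the right: come in from above.
- tin: Round food tin, 75 mm across, 58 mm high, behind the shelf: bystander.
- peeler: Peeler with dark green handle, 170 mm long, at the left: bystander.
Things that resemble listed ones, but are neither listed nor needed, are in the scene too. What is shaped like the hex_key but purple is not meant.

How it is judged (in metres and radians):
On the way, in this order (a step that is already met when the one before it is completed fails the run):
1. the key is fully seated in the bolt's socket (z of key_tip in the frame of collar below -0.03 m and horizontal distance between key_tip and collar below 0.016 m), for 0.2 s.
2. the bolt is turned tight with the key in it (value of joint bolt above 4.2 rad and z of key_tip in the frame of collar below -0.026 m and horizontal distance between key_tip and collar below 0.016 m), for 0.1 s.
At the end, for the whole second after the job is handed in: The bolt is tight (its angle above 4.2 rad; the stop is at 4.40); the hex key stands at rest in its block, upright within 0.08 rad, its tip within 8 mm of the block's axis and no more than 40 mm above the block's underside (fully home is 36 mm), and nothing holds it (value of joint bolt above 4.2 rad and horizontal distance between key_tip and key_block below 0.008 m and z of key_tip in the frame of key_block below 0.04 m and angle between hex_key's own z axis and vertical below 0.08 rad and linear speed of hex_key below 0.02 m/s); the robot touches nothing.
It fails at once if a bystander (tin or peeler) is moved by more than 40 mm (distance of any of tin, peeler from where it was at the start of the episode above 0.04 m).
It also fails if it takes over 72 s, if anything falls off the work surface, if the arm or the gripper's body presses on something with over 40 N, if the wrist force passes 120 N, or if a joint passes its speed limit or range.

ROBOT

A 6-joint arm with a two-finger parallel gripper is mounted at the origin on a cart in front of the work surface, level with it; the furniture and walls round the work are solid. World frame = base frame: x ahead of the robot, y to its left, z up, the work surface at z = 0. Lengths are in m, angles in degrees, forces in N, time in s.
With the tool pointing down it reaches from about 0.4 to 0.825 m from the base axis. Payload 7 kg.
Tool frame: the origin (TCP) lies on the centre line of the jaws, within the pads' length; the fingertips stand r.nose_length ahead of it and the grasp point (between the pads) lies 2 mm behind it (r.nose_length is the distance from the TCP to the fingertips, in m); z points along the fingers, y is the direction in which the jaws open and shut (so a half turn about z gives the same grasp; the last joint's range is limited). The gripper opens to 88 mm and grips with 3 to 60 N. Pads are 19 mm wide; open, the fingers measure 130 mm over their backs; the gripper's body (78 mm by 193 mm) begins 47 mm behind the grasp point.
Start: joints at [92.252, 20.546, 0.682, 0, -70.136, -16.507], TCP at [0.166, 0.654, 0.244] pointing down, gripper open.
Joint ranges: [-176.03, 176.03], [-82.01, 121.73], [-58.28, 71.71], [-173.87, 95.51], [-174.79, -0.11], [-173.66, 173.66]. Speed limits (degrees/s): [136.94, 136.94, 172.46, 180, 180, 180].

INTERFACE

Orientations are given as [roll, pitch, yaw] about the fixed x, y, z axes, in that order (R = Rz(yaw) Ry(pitch) Rx(roll)).
In Python, from plant import r gives the robot as it stands.
- The arm moves only by the tool apply_moves, never from a script. Its argument "targets" is a list of rows, each a list of 3 entries, a list of its own where there are three numbers: the shift along the tool's x, y, z scaled (see below), then the turn, a rotation vector about the tool's x, y, z scaled (see below), then the finger opening in mm, from 0 to 87.6. A call has 1 to 5 rows; each row shifts and turns the pose as measured when the row begins, along the tool's axes as they then stand; what a row does not reach is not made up. The controller multiplies each number of a shift by 0.04 m and each number of a turn by 8 degrees. A row lasts 1/10 s, in which the tool goes at most 50 mm and 8.59 degrees, less where a joint would pass 70% of its speed; a pose out of reach is approached as far as the arm can. A call with a number of a shift or a turn outside -1 to 1 is refused whole. A call with a gripper value outside its range is refused whole. The fingers move at their own pace and stop on an object; "squeeze" is the grip in N (left out, the last holds). Time passes only in rows, so rows that do not move let the fingers close. It gives the time, the measured TCP pose, the force and the opening at its end, in the units of the state.
- r.get_state(): the state, without advancing time (a new reading comes with each control period).
- r.capture(name): name is "scene" or "top"; returns a dict with "img" (480x640x3 uint8, blue, green, red), "z_map" (480x640 float32, m along the optical axis (not along the pixel's ray), 0 where there is no reading), "fx", "fy", "cx", "cy" (pixels), "camera_from_world" (4x4, takes a point from world to camera coordinates). Camera axes: x right, y up, looking along -z (the intrinsics and any distortion apply to the point x, -y, -z); pixel columns grow to the right and rows downward; lengths in m; the calibration is good to about 2 mm. A picture is of the moment at which its call begins.
- r.close_job(): hands the job in, once; it reports no verdict.
The state is a dict: "time_s": time; "joints": joint angles; "qd": joint speeds; "joint_torque": joint torques, N m; "tcp_pos": TCP position; "eef_rot": TCP orientation; "contact_force": force on the tool from outside, world axes, zero at the start; "moment": the same for the moment, N m; "gripper_width": finger opening in m.
Only numpy, scipy, OpenCV 4.12 (cv2) and the standard library are available. Lean on these libraries where they do the work, as an engineer would, in place of code of your own. Each camera call takes 0.05 s, during which the arm holds its last target.

## Working session

There is one attempt and no reset: what is moved stays moved. The work goes in short steps, Python scripts to look and compute and a tool call to move; the robot and the scene stay as the last step left them, time stands still between calls to the robot, and variables do not carry over. Pictures are saved under pics/ and viewed, and the job is handed in when it is done.

Besides the shell and the picture viewer there is one more tool, called after "Emit:" by a JSON object that holds its "method" and its "body". apply_moves: Moves the arm, as the interface text tells. Its arguments: {"type":"object","properties":{"targets":{"type":"array","items":{"type":"array"}},"squeeze":{"type":"number"}},"required":["targets"]}

```bash
ls; mkdir -p pics; cat > h.py <<'E'
import numpy as np,cv2,pickle
def cap(r,name,fn=None):
    c=r.capture(name)
    if fn: cv2.imwrite('pics/'+fn,c['img'])
    pickle.dump(dict(c),open('pics/'+name+'.pkl','wb'))
    return c
def load(n): return pickle.load(open('pics/'+n+'.pkl','rb'))
def pt(c,u,v,z=None):
    # world point at pixel; z given -> intersect plane
    M=np.linalg.inv(c['camera_from_world'])
    d=np.array([(u-c['cx'])/c['fx'],-(v-c['cy'])/c['fy'],-1.])
    if z is None:
        return (M@np.r_[d*c['z_map'][int(v),int(u)],1])[:3]
    o=M[:3,3];w=M[:3,:3]@d
    return o+w*(z-o[2])/w[2]
def cloud(c):
    v,u=np.mgrid[0:480,0:640];z=c['z_map']
    P=np.stack([(u-c['cx'])/c['fx']*z,-(v-c['cy'])/c['fy']*z,-z,np.ones_like(z)],-1)
    return (P@np.linalg.inv(c['camera_from_world']).T)[...,:3]
def proj(c,p):
    q=c['camera_from_world']@np.r_[p,1]
    return c['cx']+c['fx']*q[0]/-q[2], c['cy']-c['fy']*q[1]/-q[2]
E
python3 - <<'E'
from plant import r
from h import *
print(r.get_state(), r.nose_length)
for n in('scene','top'):
    c=cap(r,n,n+'0.png');print(n,[k for k in c],c['fx'],c['cx'],c['cy'],np.linalg.inv(c['camera_from_world'])[:3,3])
E
```

```text
pics
{'time_s': 0.0, 'joints': array([ 9.22515399e+01,  2.05932599e+01,  6.34380682e-01, -1.91859807e-02,
       -7.01374773e+01, -1.65052770e+01]), 'qd': array([ 0.09199296,  0.10618752, -0.02522896, -0.08647399,  0.06636822,
        0.0169729 ]), 'joint_torque': array([-1.03747429e-04, -5.82715166e+01,  2.93062019e+01,  6.99736163e+00,
        6.87495005e-03, -1.51219219e-04]), 'tcp_pos': array([0.16613052, 0.65375921, 0.24260963]), 'eef_rot': array([ 1.79902490e+02, -1.00849781e-02, -1.42602625e+01]), 'contact_force': array([-0.06112733, -0.69916226,  0.22235934]), 'moment': array([-0.01596912, -0.01031906, -0.03451716]), 'gripper_width': 0.08773707799310146} 0.017
scene ['img', 'z_map', 'fx', 'fy', 'cx', 'cy', 'camera_from_world'] 611.9230505243605 321.0282355862996 236.44792182833805 [-0.46102328 -0.52930744  1.08444556]
top ['img', 'z_map', 'fx', 'fy', 'cx', 'cy', 'camera_from_world'] 584.2691757443918 333.7161447890641 229.37635057970186 [0.42538511 0.26026126 1.55710704]
```

View pics/scene0.png

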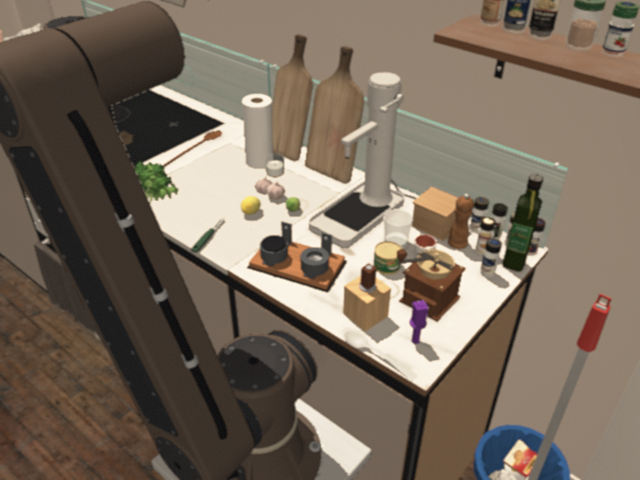

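View pics/top0.png

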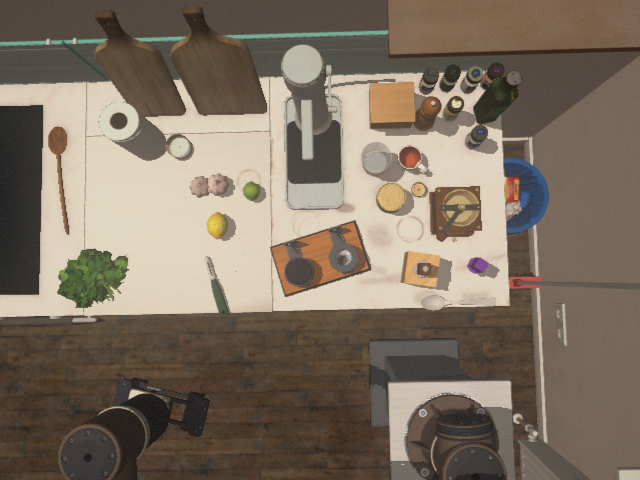

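```bash
python3 - <<'E'
from h import *
c=load('top');i=c['img']
cv2.imwrite('pics/topcrop.png',cv2.resize(i[205:325,260:420],(800,600),interpolation=cv2.INTER_CUBIC))
cv2.imwrite('pics/topcrop2.png',cv2.resize(i[230:320,380:500],(800,600),interpolation=cv2.INTER_CUBIC))
s=load('scene')['img']
cv2.imwrite('pics/scrop.png',cv2.resize(s[220:340,240:400],(800,600),interpolation=cv2.INTER_CUBIC))
for u,v in[(344,258),(300,271),(424,268),(424,285),(478,265),(390,195),(250,300),(332,256),(217,285),(455,200)]: print(u,v,pt(c,u,v).round(4))
E
```

```text
344 258 [0.4738 0.2663 0.0276]
300 271 [0.4419 0.3785 0.073 ]
424 268 [0.4417 0.0753 0.1539]
424 285 [0.4002 0.0689 0.0941]
478 265 [ 0.4465 -0.0616  0.1167]
390 195 [0.633  0.1436 0.0555]
250 300 [0.3689 0.518  0.0037]
332 256 [0.4783 0.2966 0.0669]
217 285 [0.4104 0.6039 0.0119]
455 200 [ 0.6095 -0.0137  0.1058]
```

View pics/topcrop.png

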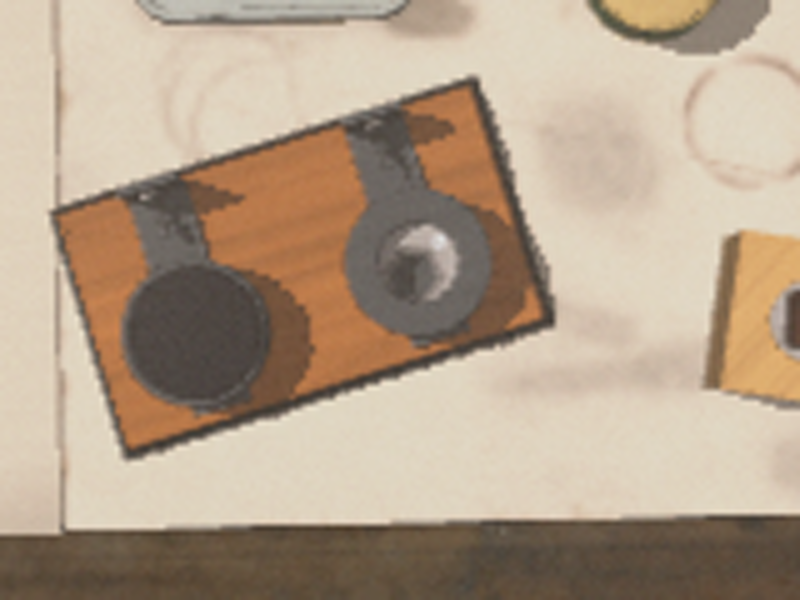

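View pics/topcrop2.png

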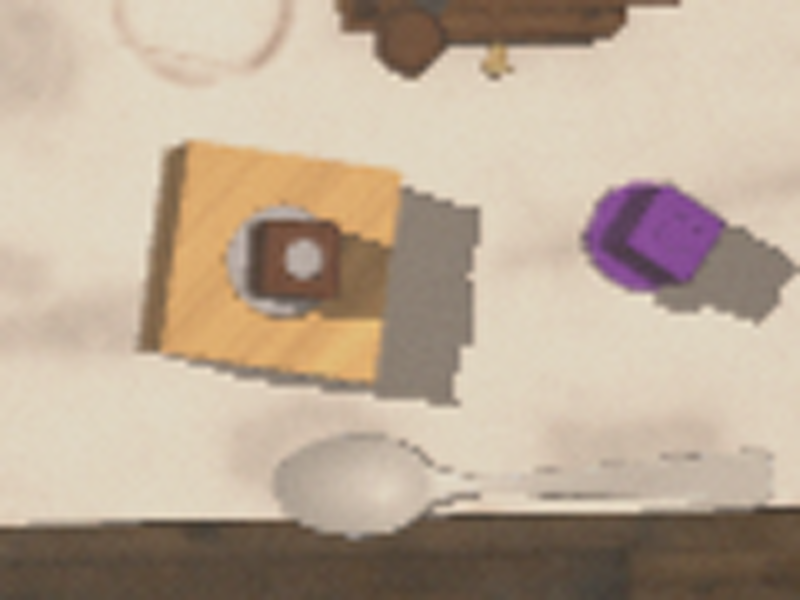

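View pics/scrop.png

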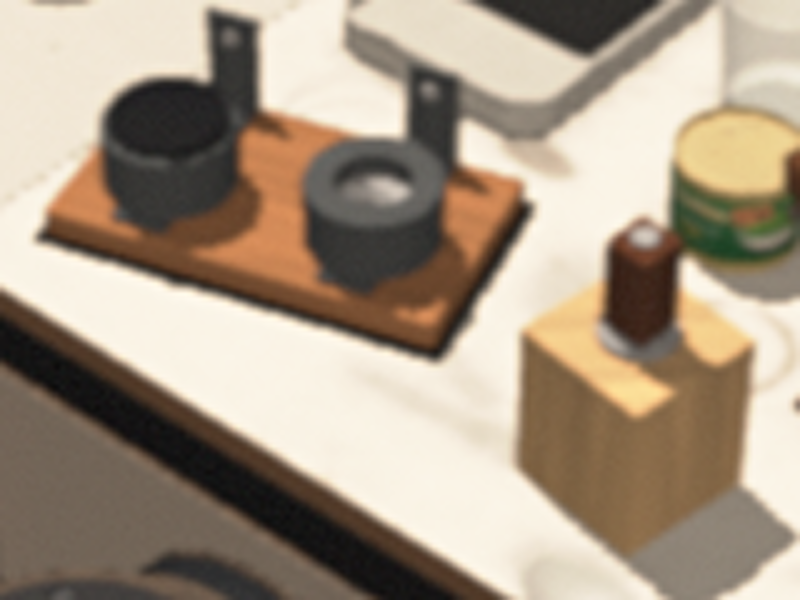

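```bash
python3 - <<'E'
from h import *
c=load('top');P=cloud(c);i=c['img']
def circ(p):
    A=np.c_[2*p,np.ones(len(p))];s=np.linalg.lstsq(A,(p**2).sum(1),rcond=None)[0];return s[:2],np.sqrt(s[2]+(s[:2]**2).sum())
# collar ring top
def comp(zlo,zhi,ctr,rad):
    m=(P[...,2]>zlo)&(P[...,2]<zhi)&(np.hypot(P[...,0]-ctr[0],P[...,1]-ctr[1])<rad);return m
m=comp(.06,.071,(.472,.267),.045).astype(np.uint8)
v,u=np.nonzero(m);print('collar ring n',m.sum(),'z',np.median(P[m>0][:,2]),'mean',P[m>0].mean(0))
# boundaries: hole & outside
cs,_=cv2.findContours(m,cv2.RETR_CCOMP,cv2.CHAIN_APPROX_NONE)
for k in cs:
    if len(k)>12:
        p=np.array([pt(c,a[0][0],a[0][1],.066)[:2] for a in k]);print(len(k),circ(p))
# shelf top rectangle
def rect(m,z):
    v,u=np.nonzero(m);q=np.array([pt(c,a,b,z)[:2] for a,b in zip(u,v)],np.float32)
    return cv2.minAreaRect(q*1000)
m=comp(.012,.080,(.463,.325),.16);m2=((P[...,2]>.012)&(P[...,2]<.032)&(abs(P[...,0]-.46)<.13)&(abs(P[...,1]-.32)<.17))
print('shelf',rect(m2,.022))
m=comp(.090,.1,(.44,.075),.06);print('block',rect(m,.096), np.median(P[m][:,2]))
m=comp(.14,.17,(.44,.075),.04);print('grip',rect(m,.156),np.median(P[m][:,2]))
m=comp(.065,.08,(.44,.378),.05);print('cap',rect(m,.072))
np.set_printoptions(linewidth=250,precision=0,suppress=True)
u,v=map(int,proj(c,(.472,.267,.05)));print(u,v);print(P[v-9:v+10,u-10:u+11,2]*1000)
w=i[v-12:v+13,u-12:u+13].mean(2);print(u-12,v-12);print(w)
m=comp(.1,.25,(.57,0.0),.1);print('mill max',P[m].max(0),P[m].min(0))
E
```

```text
collar ring n 436 z 0.06590601169486543 mean [0.47480727 0.26834701 0.06585913]
87 (array([0.47490393, 0.26876713]), np.float64(0.03588994605647971))
56 (array([0.47462915, 0.26862036]), np.float64(0.02180665005037654))
shelf ((457.15167236328125, 331.1296691894531), (194.68484497070312, 319.1666259765625), 8.283297538757324)
block ((440.4777526855469, 74.244140625), (81.01046752929688, 79.80631256103516), 80.54545593261719) 0.09578388289486173
grip ((440.4549560546875, 75.63107299804688), (28.78754997253418, 26.18646240234375), 88.73606872558594) 0.15629627431331872
cap ((441.4000244140625, 383.081298828125), (73.80389404296875, 71.6396255493164), 43.916542053222656)
343 258
[[  66.   72.   70.   62.   63.   68.   60.   66.   69.   70.   63.   63.   62.   63.   69.   68.   64.   61.   68.   67.   66.]
 [  67.   67.   69.   66.   64.   65.   64.   47.   55.   56.   46.   53.   54.   51.   62.   63.   65.   60.   59.   67.   66.]
 [  65.   72.   68.   61.   71.   51.   51.   52.   45.   55.   53.   56.   51.   52.   54.   55.   64.   63.   68.   67.   66.]
 [  60.   64.   64.   65.   
[... 4579 characters left out ...]
103. 103.  99. 104.  90.]
 [106. 100. 106. 102. 101. 101. 102. 100. 101. 102. 103. 103. 103. 104. 100. 106.  99. 102. 104. 104. 103. 102. 103.  99.  78.]
 [126. 107. 102. 101. 101. 100. 105. 102. 102. 102. 102. 100. 103. 104. 100. 101. 103. 101. 104. 102. 100. 101.  97.  84.  82.]
 [124. 122. 109. 108. 101. 103. 102. 102. 103. 102.  99. 101. 103. 101. 102. 103. 100. 101. 101. 103.  99.  97.  79.  83.  86.]
 [127. 128. 128. 124. 108. 104. 103. 103. 102. 103. 102. 100.  99. 100.  99. 102. 103. 101. 105.  99.  86.  72.  78.  88.  89.]
 [127. 128. 127. 131. 127. 112. 101.  99. 102. 101. 103.  99. 102. 102. 102. 102. 100.  98.  98.  86.  78.  74.  80.  87.  88.]]
mill max [1. 0. 0.] [ 1. -0.  0.]
```

```bash
python3 - <<'E'
from h import *
from scipy.optimize import differential_evolution
c=load('top');P=cloud(c)
m=(P[...,2]>.06)&(P[...,2]<.19)&(abs(P[...,0]-.6)<.1)&(abs(P[...,1]+.01)<.08)
print('mill',P[m].min(0),P[m].max(0))
C=np.array([.4748,.2687]); yaw=16.3
S=12; u0,v0=326,240; W,H=36,36
z=P[v0:v0+H,u0:u0+W,2]; rr=np.hypot(P[v0:v0+H,u0:u0+W,0]-C[0],P[v0:v0+H,u0:u0+W,1]-C[1])
obs=((z<.040)&(rr<.022)).astype(np.uint8)
print(obs.sum()); print('\n'.join(''.join('#' if a else '.' for a in row) for row in obs))
def hexm(x,y,th,zz):
    a=np.deg2rad(th+30+60*np.arange(6));R=.0108/np.cos(np.pi/6)
    q=np.array([proj(c,(x+R*np.cos(t),y+R*np.sin(t),zz)) for t in a])
    im=np.zeros((H*8,W*8),np.uint8);cv2.fillPoly(im,[np.round((q-[u0,v0]+.5)*8).astype(np.int32)],1);return im
o8=np.kron(obs,np.ones((8,8),np.uint8))
def cost(p):
    m=hexm(p[0],p[1],p[2],.046);return -(m&o8).sum()/(m|o8).sum()
for s in range(2):
    R=differential_evolution(cost,[(C[0]-.009,C[0]+.009),(C[1]-.009,C[1]+.009),(-30,30)],seed=s,maxiter=40)
    print(R.x,R.fun)
x,y=R.x[:2]
for t in range(-30,30,5): print(t,round(cost((x,y,t)),3),end='; ')
E
```

```text
mill [ 0.50408583 -0.07674592  0.0601068 ] [0.64423524 0.0473754  0.18432408]
61
....................................
....................................
....................................
....................................
....................................
....................................
....................................
....................................
....................................
....................................
....................................
....................................
....................................
....................................
....................................
....................................
..............#####.................
..............######................
.............#######................
............#########...............
............#########...............
.............########...............
...........#.#######................
.............######.................
................###.................
....................................
....................................
....................................
....................................
....................................
....................................
....................................
....................................
....................................
....................................
....................................
[ 0.48340878  0.25978518 -8.70359857] 2430080894968983.0
[ 0.48375367  0.25984325 11.18072894] 2432003173857554.5
-30 2439077624449233.5; -25 2456617934972639.5; -20 2434249679824433.0; -15 2438755165746900.0; -10 2447166897547035.0; -5 2447166897547035.0; 0 2430080894968983.0; 5 2450092186706010.5; 10 2434892301176023.0; 15 2431362076408271.0; 20 2448141217479701.5; 25 2432644609482995.0; <stdin>:17: RuntimeWarning: overflow encountered in scalar negative
```

```bash
python3 - <<'E'
from h import *
i=load('top')['img'];k=cv2.resize(i[246:272,328:360],(800,650),interpolation=cv2.INTER_LINEAR)[:600]
cv2.imwrite('pics/bore.png',k)
E
```

```text
(no output)
```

View pics/bore.png

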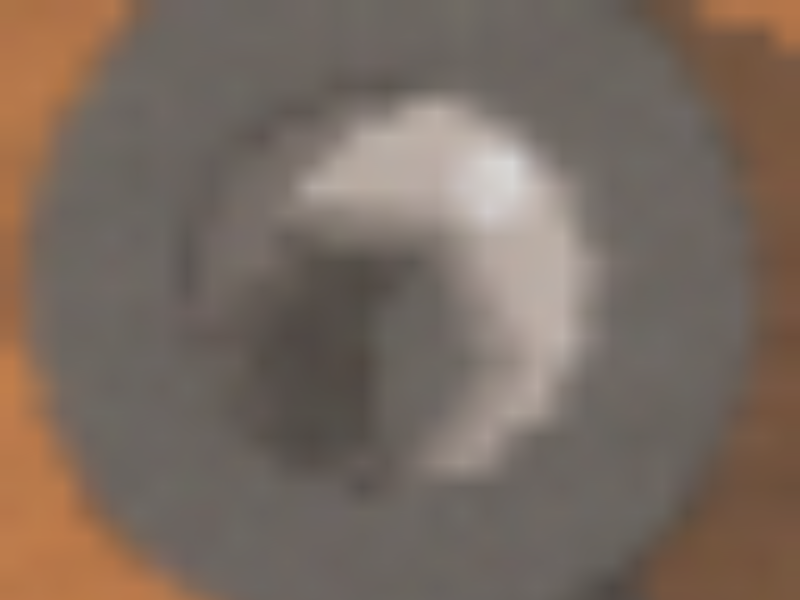

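```bash
python3 - <<'E'
from h import *
from scipy.optimize import differential_evolution
c=load('top');P=cloud(c)
C=np.array([.4748,.2687])
u0,v0=326,240; W,H=36,36
z=P[v0:v0+H,u0:u0+W,2]; rr=np.hypot(P[v0:v0+H,u0:u0+W,0]-C[0],P[v0:v0+H,u0:u0+W,1]-C[1])
zz=np.where(z>.2,.05,z)
def hexm(x,y,th,zz,r):
    a=np.deg2rad(th+30+60*np.arange(6));R=r/np.cos(np.pi/6)
    q=np.array([proj(c,(x+R*np.cos(t),y+R*np.sin(t),zz)) for t in a])
    im=np.zeros((H*8,W*8),np.uint8);cv2.fillPoly(im,[np.round((q-[u0,v0]+.5)*8).astype(np.int32)],1);return im
bore=rr<.0185
def model(p):
    a=hexm(*p,.046,.0108);b=hexm(*p,.028,.0108);g=hexm(*p,.052,.0148)
    f=np.where(a&b,.028,np.where(a,.037,np.where(g,.049,.052)))
    return cv2.resize(f,(W,H),interpolation=cv2.INTER_AREA)
def cost(p): return float((np.clip(abs(model(p)-zz),0,.015)[bore]**2).sum()*1e6)
for s in range(2):
    R=differential_evolution(cost,[(C[0]-.009,C[0]+.009),(C[1]-.009,C[1]+.009),(-30,30)],seed=s,maxiter=40)
    print(R.x,R.x[:2]-C,R.fun)
x,y=R.x[:2]
for t in range(-30,30,5): print(t,round(cost((x,y,t))),end='; ')
# shelf yaw by colour/edge
i=c['img'];hsv=cv2.cvtColor(i,cv2.COLOR_BGR2HSV)
m=(hsv[...,1]>110)&(hsv[...,0]<16)&(abs(P[...,2]-.022)<.012)
m[:, :265]=0;m[:,380:]=0;m[:215]=0;m[300:]=0
v,u=np.nonzero(m);q=np.array([pt(c,a,b,.022)[:2] for a,b in zip(u,v)],np.float32)
print('shelf',cv2.minAreaRect(q*1000))
E
```

```text
[ 0.46861788  0.27169707 -7.05587332] [-0.00618212  0.00299707] 2664.4786864628873
[ 0.46864106  0.27157639 -9.96547477] [-0.00615894  0.00287639] 2681.3594433408853
-30 4128; -25 3882; -20 3478; -15 3001; -10 2681; -5 2803; 0 3100; 5 3519; 10 3974; 15 4321; 20 4418; 25 4298; shelf ((475.5196533203125, 330.94189453125), (128.81007385253906, 228.9594268798828), 16.40714454650879)
```

```bash
cat > plan.py <<'E'
import numpy as np
from scipy.spatial.transform import Rotation as Ro
def plan(r,pos,yaw,n=5,step=.04,tstep=8,show=True,uprightfix=True):
    s=r.get_state();p=s['tcp_pos'].copy();R=Ro.from_euler('xyz',s['eef_rot'],degrees=True)
    T=Ro.from_euler('xyz',[180,0,yaw],degrees=True);pos=np.array(pos);rows=[]
    for k in range(n):
        d=pos-p;t=R.inv().apply(d)
        f=min(1,step/max(abs(t).max(),1e-9));t=t*f
        w=(R.inv()*T).as_rotvec(degrees=True);g=min(1,tstep/max(abs(w).max(),1e-9));w=w*g
        rows.append(([round(a/.04,2) for a in t],[round(a/8,2) for a in w]))
        p=p+R.apply(t);R=R*Ro.from_rotvec(w,degrees=True)
    for a in rows: print(a)
    print('end',p.round(4),'left',(pos-p).round(4))
def st(r):
    s=r.get_state();print('t',round(s['time_s'],2),'p',s['tcp_pos'].round(4),'rpy',s['eef_rot'].round(2),'F',s['contact_force'].round(1),'M',s['moment'].round(2),'w',round(s['gripper_width'],4),'j',s['joints'].round(1))
E
python3 -c "
from plant import r
from plan import *
plan(r,(.4405,.0755,.245),-1.3)"
```

```text
([np.float64(0.83), np.float64(1.0), np.float64(-0.0)], [np.float64(0.01), np.float64(0.0), np.float64(-1.0)])
([np.float64(0.62), np.float64(1.0), np.float64(-0.0)], [np.float64(0.0), np.float64(0.0), np.float64(-0.62)])
([np.float64(0.5), np.float64(1.0), np.float64(-0.0)], [np.float64(0.0), np.float64(-0.0), np.float64(0.0)])
([np.float64(0.5), np.float64(1.0), np.float64(-0.0)], [np.float64(0.0), np.float64(0.0), np.float64(0.0)])
([np.float64(0.5), np.float64(1.0), np.float64(-0.0)], [np.float64(0.0), np.float64(0.0), np.float64(0.0)])
end [0.2661 0.4431 0.2436] left [ 0.1744 -0.3676  0.0014]
```

Emit:
{"method": "apply_moves", "body": {"targets": [[[0.8, 0.9, 0], [0, 0, -1], 87], [[0.6, 1, 0], [0, 0, -0.6], 87], [[0.5, 1, 0], [0, 0, 0], 87], [[0.5, 1, 0], [0, 0, 0], 87], [[0.5, 1, 0], [0, 0, 0], 87]]}}

```text
time_s: 0.6
tcp_pos: [0.2659, 0.4436, 0.2381]
eef_rot: [179.5, 0.0, -0.7]
contact_force: [0.6, 0.1, 0.7]
gripper_width: 0.0871
```

```bash
python3 -c "
from plant import r
from plan import *
st(r);plan(r,(.4405,.0755,.245),-1.3)"
```

```text
t 0.6 p [0.2659 0.4436 0.2381] rpy [ 1.7951e+02  5.0000e-02 -6.7000e-01] F [0.6 0.1 0.7] M [ 0.05 -0.13 -0.01] w 0.0871 j [ 80.9   6.1 -19.2   0.  -65.2   8.5]
([np.float64(0.49), np.float64(1.0), np.float64(-0.01)], [np.float64(0.06), np.float64(0.01), np.float64(0.08)])
([np.float64(0.5), np.float64(1.0), np.float64(-0.02)], [np.float64(-0.0), np.float64(-0.0), np.float64(-0.0)])
([np.float64(0.5), np.float64(1.0), np.float64(-0.02)], [np.float64(0.0), np.float64(0.0), np.float64(0.0)])
([np.float64(0.5), np.float64(1.0), np.float64(-0.02)], [np.float64(0.0), np.float64(0.0), np.float64(0.0)])
([np.float64(0.5), np.float64(1.0), np.float64(-0.02)], [np.float64(0.0), np.float64(0.0), np.float64(0.0)])
end [0.3617 0.2416 0.2419] left [ 0.0788 -0.1661  0.0031]
```

Emit:
{"method": "apply_moves", "body": {"targets": [[[0.5, 1, -0.1], [0.06, 0, 0.08], 87], [[0.5, 1, -0.03], [0, 0, 0], 87], [[0.5, 1, -0.03], [0, 0, 0], 87], [[0.5, 1, -0.03], [0, 0, 0], 87], [[0.5, 1, -0.03], [0, 0, 0], 87]]}}

```text
time_s: 1.1
tcp_pos: [0.363, 0.2317, 0.2467]
eef_rot: [180.0, 0.1, -1.2]
contact_force: [2.1, 0.9, 0.7]
gripper_width: 0.0872
```

```bash
python3 -c "
from plant import r
from plan import *
st(r);plan(r,(.4405,.0755,.245),-1.3)"
```

```text
t 1.1 p [0.363  0.2317 0.2467] rpy [ 1.7996e+02  7.0000e-02 -1.2100e+00] F [2.1 0.9 0.7] M [ 0.08 -0.18 -0.02] w 0.0872 j [ 59.   -3.4 -27.8  -0.  -65.7  29.9]
([np.float64(0.52), np.float64(1.0), np.float64(0.01)], [np.float64(0.01), np.float64(0.01), np.float64(0.01)])
([np.float64(0.52), np.float64(1.0), np.float64(0.01)], [np.float64(-0.0), np.float64(-0.0), np.float64(-0.0)])
([np.float64(0.52), np.float64(1.0), np.float64(0.01)], [np.float64(0.0), np.float64(0.0), np.float64(0.0)])
([np.float64(0.45), np.float64(0.86), np.float64(0.01)], [np.float64(0.0), np.float64(0.0), np.float64(0.0)])
([np.float64(0.0), np.float64(0.0), np.float64(0.0)], [np.float64(0.0), np.float64(0.0), np.float64(0.0)])
end [0.4405 0.0755 0.245 ] left [0. 0. 0.]
```

Emit:
{"method": "apply_moves", "body": {"targets": [[[0.5, 1, 0], [0, 0, 0], 87], [[0.5, 1, 0], [0, 0, 0], 87], [[0.5, 0.95, 0], [0, 0, 0], 87], [[0.3, 0.5, 0], [0, 0, 0], 87], [[0, 0, 0], [0, 0, 0], 87]]}}

```text
time_s: 1.6
tcp_pos: [0.4335, 0.0817, 0.2469]
eef_rot: [-180.0, 0.1, -1.4]
contact_force: [0.1, 1.3, -0.1]
gripper_width: 0.0872
```

```bash
python3 -c "
from plant import r
from plan import *
from h import *
st(r);plan(r,(.4405,.0755,.130),-1.3,step=.03)
c=cap(r,'scene');cv2.imwrite('pics/s1.png',cv2.resize(c['img'][180:380,250:500],(800,640))[:600])"
```

```text
t 1.6 p [0.4335 0.0817 0.2469] rpy [-1.7999e+02  5.0000e-02 -1.4100e+00] F [ 0.1  1.3 -0.1] M [-0.03 -0.   -0.05] w 0.0872 j [ 36.4  -2.3 -26.8  -0.  -65.6  52.2]
([np.float64(0.05), np.float64(0.04), np.float64(0.75)], [np.float64(-0.0), np.float64(0.01), np.float64(-0.01)])
([np.float64(0.05), np.float64(0.04), np.float64(0.75)], [np.float64(0.0), np.float64(-0.0), np.float64(-0.0)])
([np.float64(0.05), np.float64(0.04), np.float64(0.75)], [np.float64(0.0), np.float64(-0.0), np.float64(-0.0)])
([np.float64(0.04), np.float64(0.03), np.float64(0.67)], [np.float64(-0.0), np.float64(-0.0), np.float64(-0.0)])
([np.float64(0.0), np.float64(0.0), np.float64(0.0)], [np.float64(-0.0), np.float64(-0.0), np.float64(-0.0)])
end [0.4405 0.0755 0.13  ] left [0. 0. 0.]
```

View pics/s1.png

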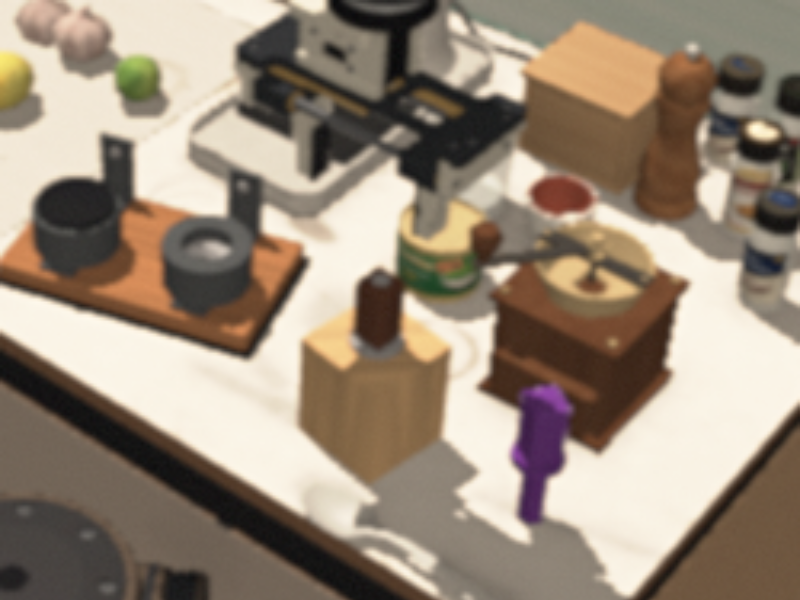

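Emit:
{"method": "apply_moves", "body": {"targets": [[[0.18, 0.15, 0.5], [0, 0, 0], 87], [[0, 0, 0.7], [0, 0, 0], 87], [[0, 0, 0.6], [0, 0, 0], 87]]}}

```text
time_s: 1.95
tcp_pos: [0.4419, 0.0783, 0.176]
eef_rot: [-179.7, -0.3, -1.4]
contact_force: [-0.2, 0.4, 0.5]
gripper_width: 0.087
```

```bash
python3 -c "
from plant import r
from plan import *
st(r);plan(r,(.4405,.0755,.130),-1.3,n=3,step=.03)"
```

```text
t 1.95 p [0.4419 0.0783 0.176 ] rpy [-179.73   -0.32   -1.4 ] F [-0.2  0.4  0.5] M [-0.01  0.06  0.06] w 0.087 j [ 35.3   2.  -32.5  -0.  -55.   53.3]
([np.float64(-0.03), np.float64(0.05), np.float64(0.75)], [np.float64(-0.03), np.float64(-0.04), np.float64(-0.01)])
([np.float64(-0.01), np.float64(0.02), np.float64(0.4)], [np.float64(0.0), np.float64(0.0), np.float64(0.0)])
([np.float64(0.0), np.float64(0.0), np.float64(0.0)], [np.float64(0.0), np.float64(-0.0), np.float64(-0.0)])
end [0.4405 0.0755 0.13  ] left [0. 0. 0.]
```

Emit:
{"method": "apply_moves", "body": {"targets": [[[-0.03, 0.07, 0.75], [-0.03, -0.04, 0], 87], [[0, 0, 0.35], [0, 0, 0], 87], [[0, 0, 0.05], [0, 0, 0], 87]]}}

```text
time_s: 2.25
tcp_pos: [0.438, 0.0769, 0.1258]
eef_rot: [179.9, 0.2, -1.3]
contact_force: [-0.9, -0.4, 1.0]
gripper_width: 0.0872
```

```bash
python3 -c "
from plant import r
from plan import *
st(r);plan(r,(.4405,.0755,.130),-1.3,n=2,step=.03)"
```

```text
t 2.25 p [0.438  0.0769 0.1258] rpy [179.92   0.25  -1.28] F [-0.9 -0.4  1. ] M [-0.03 -0.03  0.02] w 0.0872 j [ 35.4   5.6 -36.4  -0.1 -48.2  53.4]
([np.float64(0.06), np.float64(0.03), np.float64(-0.11)], [np.float64(0.01), np.float64(0.03), np.float64(0.0)])
([np.float64(0.0), np.float64(0.0), np.float64(0.0)], [np.float64(-0.0), np.float64(-0.0), np.float64(0.0)])
end [0.4405 0.0755 0.13  ] left [0. 0. 0.]
```

Emit:
{"method": "apply_moves", "body": {"targets": [[[0.05, 0.03, -0.1], [0, 0, 0], 87], [[0, 0, 0], [0, 0, 0], 20], [[0, 0, 0], [0, 0, 0], 20], [[0, 0, 0], [0, 0, 0], 20], [[0, 0, 0], [0, 0, 0], 20]], "squeeze": 50}}

```text
time_s: 2.75
tcp_pos: [0.4413, 0.0779, 0.133]
eef_rot: [-180.0, 0.0, -1.1]
contact_force: [0.0, 0.5, -0.5]
gripper_width: 0.0603
```

Emit:
{"method": "apply_moves", "body": {"targets": [[[0, 0, 0], [0, 0, 0], 20], [[0, 0, 0], [0, 0, 0], 20], [[0, 0, 0], [0, 0, 0], 20]]}}

```text
time_s: 3.05
tcp_pos: [0.4416, 0.0779, 0.1337]
eef_rot: [-179.9, -0.0, -1.1]
contact_force: [0.9, -2.2, 2.4]
gripper_width: 0.0365
```

```bash
python3 -c "
from plant import r
from plan import *
st(r)"
```

```text
t 3.05 p [0.4416 0.0779 0.1337] rpy [-1.7991e+02 -3.0000e-02 -1.1400e+00] F [ 0.9 -2.2  2.4] M [-1.19 -0.15  0.01] w 0.0365 j [ 35.3   5.2 -35.6  -0.1 -49.1  53.6]
```

Emit:
{"method": "apply_moves", "body": {"targets": [[[0, 0.06, 0], [0, 0, 0], 20], [[0, 0, 0], [0, 0, 0], 20], [[0, 0, 0], [0, 0, 0], 20], [[0, 0, 0], [0, 0, 0], 20]]}}

```text
time_s: 3.45
tcp_pos: [0.4416, 0.0751, 0.1337]
eef_rot: [-179.9, -0.0, -1.2]
contact_force: [-0.4, 0.2, 1.1]
gripper_width: 0.0282
```

```bash
python3 -c "
from plant import r
from plan import *
st(r)"
```

```text
t 3.45 p [0.4416 0.0751 0.1337] rpy [-1.7992e+02 -3.0000e-02 -1.1600e+00] F [-0.4  0.2  1.1] M [ 0.03  0.12 -0.  ] w 0.0282 j [ 35.    5.1 -35.7  -0.1 -49.1  53.9]
```

Emit:
{"method": "apply_moves", "body": {"targets": [[[0, 0, -0.3], [0, 0, 0], 20], [[0, 0, -0.8], [0, 0, 0], 20], [[0, 0, -0.8], [0, 0, 0], 20], [[0, 0, -0.8], [0, 0, 0], 20], [[0, 0, 0], [0, 0, 0], 20]]}}

```text
time_s: 3.95
tcp_pos: [0.4391, 0.074, 0.2425]
eef_rot: [179.9, 0.4, -1.2]
contact_force: [0.8, -0.1, -2.6]
gripper_width: 0.028
```

```bash
python3 -c "
from plant import r
from plan import *
from h import *
st(r)
c=cap(r,'scene');cv2.imwrite('pics/s2.png',cv2.resize(c['img'][200:350,300:500],(800,600),interpolation=cv2.INTER_CUBIC))"
```

```text
t 3.95 p [0.4391 0.074  0.2425] rpy [179.88   0.41  -1.23] F [ 0.8 -0.1 -2.6] M [ 0.04 -0.17  0.02] w 0.028 j [ 34.9  -1.4 -26.5  -0.2 -65.4  53.9]
```

View pics/s2.png

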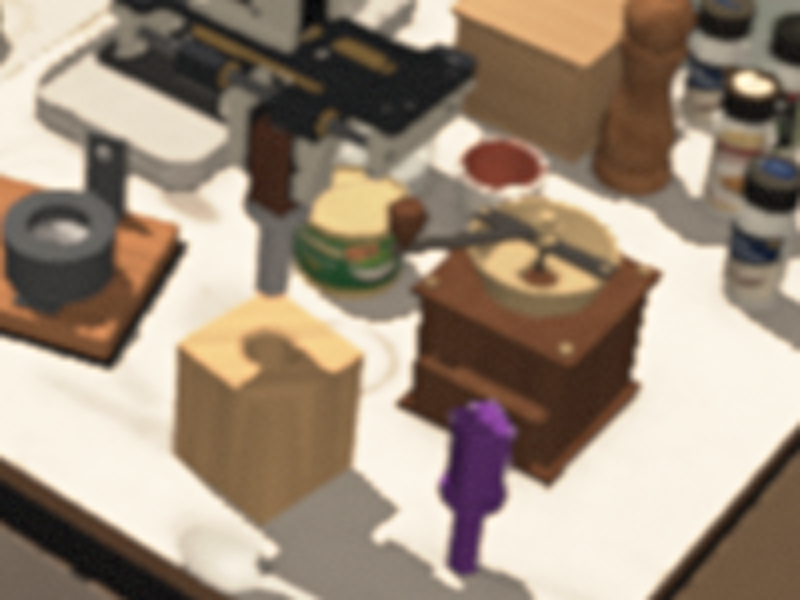

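```bash
python3 -c "
from h import *
c=load('scene');i=c['img'];a=i[246:278,350:390]
cv2.imwrite('pics/s3.png',cv2.resize(a,(750,600),interpolation=cv2.INTER_NEAREST))
print(i[246:280:2,360:376].mean(2).round().astype(int))"
```

```text
[[239 200 117  52  36  39  39  42  40  42  44  45  64  98 122 129]
 [219 151  79  39  41  39  39  44  43  45  45  43  68 101 121 126]
 [193 122  76  61  54  43  37  41  41  44  45  43  48  67  87 104]
 [211 146 100  92  90  81  71  60  51  44  43  49  61  72  84  92]
 [240 219 170 124 103 100  99  98  88  82  78  86  97 100 100 100]
 [244 244 241 218 165 117 102 102 105 105 105 103 104  99  96  92]
 [243 243 243 235 189 127  99  97 101 105 105 103  97  85  81  86]
 [243 243 242 228 175 117  95  98 103 105 107 104  95  80  67  68]
 [242 244 243 223 165 111  98  98 102 105 106 105  95  76  62  63]
 [243 244 243 219 155 104  97 101 105 107 106 109 110  95  71  58]
 [243 243 243 219 153 105  97 102 104 106 105 118 138 138 108  72]
 [241 242 240 211 141 100  96 102 105 104 104 125 171 196 185 142]
 [237 240 235 202 132  99  97 102 105 106 106 137 202 237 240 222]
 [234 235 231 204 153 114 102 101 105 106 117 161 218 240 243 241]
 [226 224 219 211 197 182 165 160 162 169 180 200 221 234 240 242]
 [204 199 197 196 196 197 197 197 198 197 198 196 197 203 213 226]
 [197 196 197 197 198 198 198 199 199 198 198 199 198 198 198 199]]
```

View pics/s3.png

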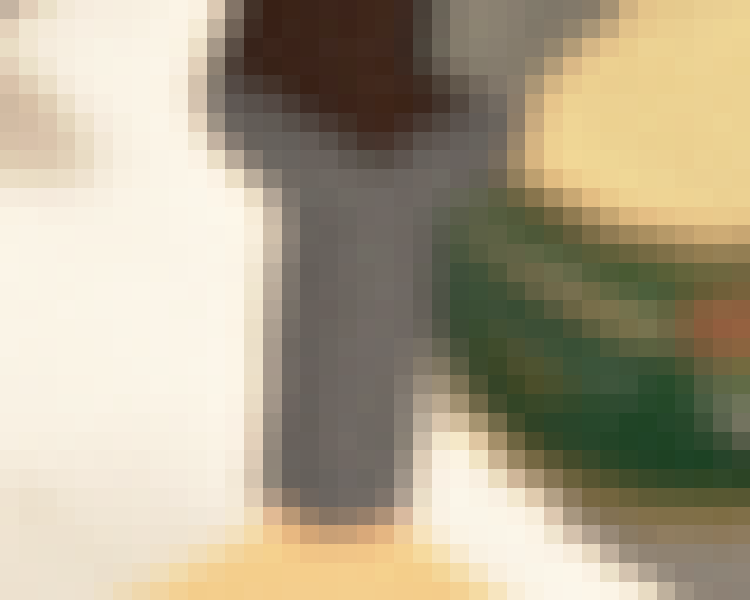

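```bash
python3 -c "
from h import *
from plant import r
from plan import *
c=load('top');P=cloud(c);d=np.hypot(P[...,0]-.47,P[...,1]-.27)
for z0 in(.09,.12,.15,.2,.3):
  m=(P[...,2]>z0)&(P[...,2]<1);k=np.argmin(np.where(m,d,9));print(z0,d.flat[k],P.reshape(-1,3)[k])
plan(r,(.4686,.2716,.22),81.5)
"
```

```text
0.09 0.08352022140304767 [0.55267602 0.28184499 0.09116861]
0.12 0.18362311463024217 [0.44694461 0.08783003 0.14058776]
0.15 0.18407347925887743 [0.44664715 0.08741388 0.1567027 ]
0.2 0.22261236030127712 [0.68422079 0.33054515 0.29174901]
0.3 0.2955860208159661 [0.76538902 0.28078997 0.37125023]
([np.float64(0.13), np.float64(-1.0), np.float64(0.1)], [np.float64(-0.0), np.float64(0.01), np.float64(-1.0)])
([np.float64(0.28), np.float64(-1.0), np.float64(0.1)], [np.float64(-0.0), np.float64(0.01), np.float64(-1.0)])
([np.float64(0.44), np.float64(-1.0), np.float64(0.11)], [np.float64(-0.0), np.float64(0.01), np.float64(-1.0)])
([np.float64(0.62), np.float64(-1.0), np.float64(0.11)], [np.float64(-0.0), np.float64(0.01), np.float64(-1.0)])
([np.float64(0.45), np.float64(-0.54), np.float64(0.07)], [np.float64(-0.0), np.float64(0.01), np.float64(-1.0)])
end [0.4686 0.2716 0.22  ] left [0. 0. 0.]
```

Emit:
{"method": "apply_moves", "body": {"targets": [[[0.1, -1, 0], [0, 0, -1], 20], [[0.3, -1, 0], [0, 0, -1], 20], [[0.45, -1, 0], [0, 0, -1], 20], [[0.6, -1, 0], [0, 0, -1], 20], [[0.4, -0.5, 0.1], [0, 0, -1], 20]]}}

```text
time_s: 4.5
tcp_pos: [0.4632, 0.2714, 0.229]
eef_rot: [-179.6, 1.0, 39.7]
contact_force: [-0.1, -0.9, -1.8]
gripper_width: 0.0276
```

Emit:
{"method": "apply_moves", "body": {"targets": [[[0, 0, 0], [0, 0, -1], 20], [[0, 0, 0], [0, 0, -1], 20], [[0, 0, 0], [0, 0, -1], 20], [[0, 0, 0], [0, 0, -1], 20], [[0, 0, 0], [0, 0, -1], 20]]}}

```text
time_s: 5.0
tcp_pos: [0.4589, 0.2736, 0.2168]
eef_rot: [-178.4, 1.2, 81.6]
contact_force: [1.1, -0.3, -1.6]
gripper_width: 0.0281
```

```bash
python3 -c "
from h import *
from plant import r
from plan import *
st(r)
plan(r,(.4686,.2716,.20),81.5,n=3)
c=cap(r,'scene');i=c['img']
s=r.get_state();x,y,z=s['tcp_pos'];u,v=map(int,proj(c,(x,y,z-.075)));print(u,v)
print(i[v-6:v+7:2,u-8:u+9].mean(2).round().astype(int))
cv2.imwrite('pics/s4.png',cv2.resize(i[v-30:v+30,u-40:u+40],(800,600),interpolation=cv2.INTER_CUBIC))
"
```

```text
t 5.0 p [0.4589 0.2736 0.2168] rpy [-178.35    1.24   81.62] F [ 1.1 -0.3 -1.6] M [-0.02 -0.24 -0.04] w 0.0281 j [ 51.3   9.7 -17.5  -0.9 -64.8 120.7]
([np.float64(-0.01), np.float64(0.26), np.float64(0.41)], [np.float64(-0.21), np.float64(0.16), np.float64(0.01)])
([np.float64(0.0), np.float64(0.0), np.float64(0.0)], [np.float64(0.0), np.float64(0.0), np.float64(0.0)])
([np.float64(0.0), np.float64(0.0), np.float64(0.0)], [np.float64(-0.0), np.float64(0.0), np.float64(-0.0)])
end [0.4686 0.2716 0.2   ] left [0. 0. 0.]
308 234
[[240 241 237 206 140 107 100 101  99  97  97 101 112 122 122 120 121]
 [239 240 238 211 146 103 101 101 101  97  95 100 112 123 127 129 126]
 [239 241 237 210 146 106 101 101 100  97  97 109 128 131 121 116 119]
 [238 238 234 209 149 108 101 101 101  96 102 138 187 211 205 178 149]
 [235 236 231 205 147 108 100 102 100  96 102 142 202 230 232 226 220]
 [231 233 232 206 146 108 101 102 100  97 104 145 207 236 239 237 235]
 [238 240 237 210 150 109 101 100  99  96 102 143 202 233 237 236 237]]
```

View pics/s4.png

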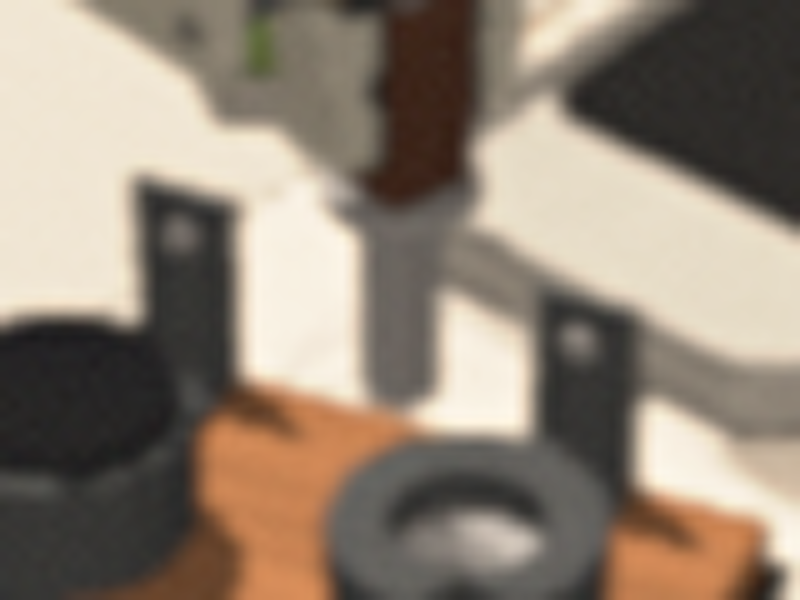

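Emit:
{"method": "apply_moves", "body": {"targets": [[[0, 0.3, 0.3], [-0.2, 0.16, 0], 20], [[0, 0, 0.3], [0, 0, 0], 20], [[0, 0, 0], [0, 0, 0], 20]]}}

```text
time_s: 5.35
tcp_pos: [0.4684, 0.2703, 0.1874]
eef_rot: [-179.7, 0.2, 81.7]
contact_force: [-0.2, 0.1, -2.7]
gripper_width: 0.0276
```

```bash
python3 -c "
from plant import r
from plan import *
st(r)
plan(r,(.4695,.2712,.175),81.5,n=2)
"
```

```text
t 5.35 p [0.4684 0.2703 0.1874] rpy [-179.68    0.22   81.71] F [-0.2  0.1 -2.7] M [-0.15 -0.08 -0.02] w 0.0276 j [ 50.6  10.8 -20.5  -0.2 -59.1 121.2]
([np.float64(0.03), np.float64(0.03), np.float64(0.31)], [np.float64(-0.04), np.float64(0.03), np.float64(0.03)])
([np.float64(0.0), np.float64(0.0), np.float64(0.0)], [np.float64(-0.0), np.float64(-0.0), np.float64(-0.0)])
end [0.4695 0.2712 0.175 ] left [0. 0. 0.]
```

Tip is at about 0.090; approaching the face at 0.052 (TCP ≈ 0.150) in small steps.

Emit:
{"method": "apply_moves", "body": {"targets": [[[0.03, 0.03, 0.25], [-0.04, 0.03, 0], 20], [[0, 0, 0.25], [0, 0, 0], 20], [[0, 0, 0.2], [0, 0, 0], 20], [[0, 0, 0.12], [0, 0, 0], 20]]}}

```text
time_s: 5.75
tcp_pos: [0.4689, 0.2712, 0.1524]
eef_rot: [-179.9, 0.1, 81.4]
contact_force: [-0.7, 0.2, -1.8]
gripper_width: 0.0275
```

```bash
python3 -c "
from plant import r
from plan import *
st(r)
"
```

```text
t 5.75 p [0.4689 0.2712 0.1524] rpy [-1.7986e+02  1.4000e-01  8.1410e+01] F [-0.7  0.2 -1.8] M [-0.12 -0.16  0.07] w 0.0275 j [ 5.070e+01  1.270e+01 -2.320e+01 -1.000e-01 -5.430e+01  1.207e+02]
```

Emit:
{"method": "apply_moves", "body": {"targets": [[[0, 0, 0.12], [0, 0, 0], 20], [[0, 0, 0.12], [0, 0, 0], 20], [[0, 0, 0.12], [0, 0, 0], 20], [[0, 0, 0.12], [0, 0, 0], 20]]}}

```text
time_s: 6.15
tcp_pos: [0.4719, 0.2718, 0.1366]
eef_rot: [179.8, 0.1, 81.5]
contact_force: [-3.9, -3.7, 25.7]
gripper_width: 0.0274
```

```bash
python3 -c "
from plant import r
from plan import *
st(r)
"
```

```text
t 6.15 p [0.4719 0.2718 0.1366] rpy [1.7979e+02 8.0000e-02 8.1540e+01] F [-3.9 -3.7 25.7] M [-1.87  1.6  -0.07] w 0.0274 j [ 50.7  13.8 -24.3   0.3 -51.9 120.7]
```

Emit:
{"method": "apply_moves", "body": {"targets": [[[0, 0, 0], [0, 0, 0], 20], [[0, 0, 0], [0, 0, 0], 20]]}}

```text
time_s: 6.35
tcp_pos: [0.4721, 0.2715, 0.137]
eef_rot: [179.8, 0.1, 81.5]
contact_force: [0.4, 0.1, -4.4]
gripper_width: 0.0276
```

```bash
python3 -c "
from plant import r
from plan import *
from h import *
st(r)
c=cap(r,'scene');cv2.imwrite('pics/s5.png',cv2.resize(c['img'][210:285,265:365],(800,600),interpolation=cv2.INTER_CUBIC))
"
```

```text
t 6.35 p [0.4721 0.2715 0.137 ] rpy [1.7976e+02 7.0000e-02 8.1530e+01] F [ 0.4  0.1 -4.4] M [-0.21 -0.44 -0.04] w 0.0276 j [ 50.7  13.8 -24.3   0.3 -51.9 120.6]
```

View pics/s5.png

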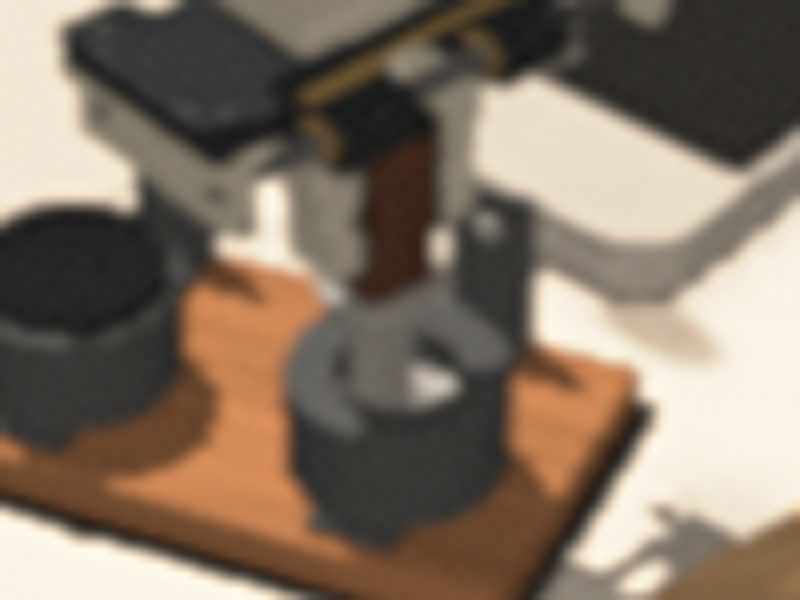

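Emit:
{"method": "apply_moves", "body": {"targets": [[[0, 0, 0.05], [0, 0, -0.5], 20], [[0, 0, 0.05], [0, 0, -0.5], 20], [[0, 0, 0.05], [0, 0, -0.5], 20]]}}

```text
time_s: 6.7
tcp_pos: [0.4747, 0.2725, 0.1366]
eef_rot: [179.4, 0.1, 94.0]
contact_force: [-3.3, -4.1, 14.8]
gripper_width: 0.0281
```

```bash
python3 -c "
from plant import r
from plan import *
st(r)
"
```

```text
t 6.7 p [0.4747 0.2725 0.1366] rpy [1.7943e+02 5.0000e-02 9.3980e+01] F [-3.3 -4.1 14.8] M [-1.59  1.38 -0.2 ] w 0.0281 j [ 50.7  13.8 -24.4   0.6 -51.4 132.9]
```

Emit:
{"method": "apply_moves", "body": {"targets": [[[0, -0.08, 0.04], [0.04, 0, -0.5], 20], [[0, -0.04, 0.05], [0, 0, -0.5], 20], [[0, 0, 0.05], [0, 0, -0.5], 20], [[0, 0, 0.06], [0, 0, -0.5], 20]]}}

```text
time_s: 7.1
tcp_pos: [0.4749, 0.2731, 0.1363]
eef_rot: [179.1, 0.2, 110.8]
contact_force: [-3.4, -4.3, 15.6]
gripper_width: 0.0276
```

```bash
python3 -c "
from plant import r
from plan import *
st(r)
"
```

```text
t 7.1 p [0.4749 0.2731 0.1363] rpy [179.12   0.19 110.79] F [-3.4 -4.3 15.6] M [-1.49  1.41 -0.34] w 0.0276 j [ 50.8  13.7 -24.7   0.8 -50.9 149.5]
```

```bash
python3 -c "
from plant import r
from plan import *
from h import *
c=load('scene')
from scipy.spatial.transform import Rotation as Ro
R=Ro.from_euler('xyz',[-178.35,1.24,81.62],degrees=True)
p=np.array([.4589,.2736,.2168])
for L in (.085,.09,.0977,.1035):print('s4 tip',L,proj(c,p+R.apply([0,0,L])))
c=cap(r,'scene');cv2.imwrite('pics/s6.png',cv2.resize(c['img'][215:275,275:355],(800,600),interpolation=cv2.INTER_CUBIC))
s=r.get_state();p=s['tcp_pos'];R=Ro.from_euler('xyz',s['eef_rot'],degrees=True)
for L in (.0277,.0317,.0377): 
  u,v=proj(c,p+R.apply([0,0,L]));print('now flange top/bottom at',L,u,v,(u-275)*10,(v-215)*10)
u,v=proj(c,(.4748,.2687,.066));print('mouth',(u-275)*10,(v-215)*10)
"
```

```text
s4 tip 0.085 (np.float64(308.58530285781694), np.float64(238.34522757675987))
s4 tip 0.09 (np.float64(308.58627019041825), np.float64(239.94306985459613))
s4 tip 0.0977 (np.float64(308.587752753769), np.float64(242.39197150236464))
s4 tip 0.1035 (np.float64(308.58886382146164), np.float64(244.22723574377238))
now flange top/bottom at 0.0277 313.2345237699827 241.8256063056542 382.3452376998267 268.2560630565419
now flange top/bottom at 0.0317 313.2527636542099 243.031189579517 382.527636542099 280.3118957951699
now flange top/bottom at 0.0377 313.2800152987359 244.83241410575692 382.8001529873592 298.32414105756925
mouth 394.45266130926996 404.03078170767316
```

View pics/s6.png

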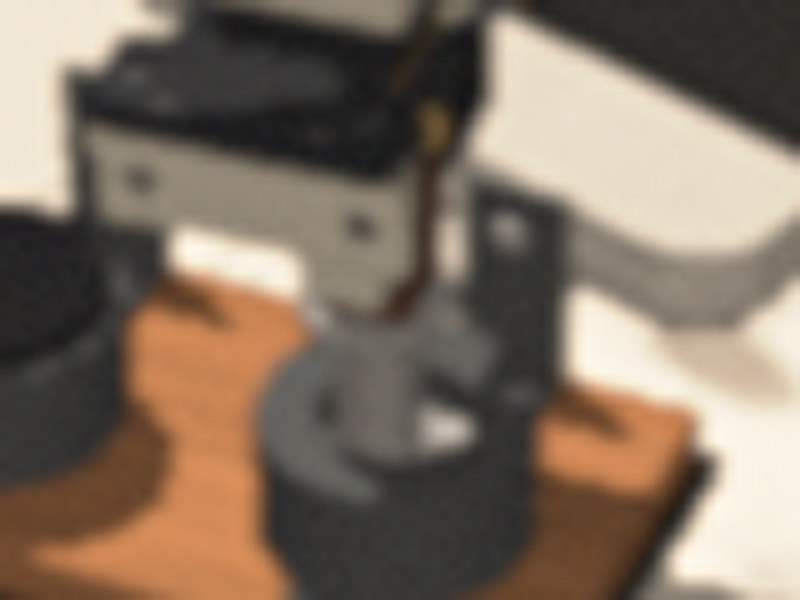

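```bash
python3 -c "
from plant import r
from h import *
c=load('scene');P=cloud(c);x,y=.4749,.2731
d=np.hypot(P[...,0]-x,P[...,1]-y)
ax=np.array([-.46-x,-.53-y]);ax/=np.hypot(*ax)
m=(d<.03)&(P[...,2]>.05)&(P[...,2]<.14)
for v in range(236,262):
  us=np.nonzero(m[v])[0]
  if len(us): print(v,us.min(),us.max(),'z med',P[v,us,2].mean().round(4),'radial tow cam',((P[v,310:314,:2]-[x,y])@ax).mean().round(4),'zc',P[v,310:314,2].mean().round(4),c['img'][v,306:326].mean(1).round().astype(int))
"
```

```text
236 317 319 z med 0.1307 radial tow cam 0.0963 zc 0.2026 [134 135 131 120 107 111 126 133 128 112  80  52  78 118 132 110  72  60
  80  92]
237 317 319 z med 0.1274 radial tow cam 0.3772 zc 0.4183 [135 133 129 110  87  86 109 128 129 113  78  55  96 148 162 126  75  68
 103 125]
238 317 319 z med 0.1259 radial tow cam 0.0943 zc 0.1951 [134 135 131 117  96  93 107 126 132 116  81  56 103 162 174 132  76  65
  94 115]
239 317 319 z med 0.1217 radial tow cam 0.0942 zc 0.1919 [132 133 134 128 123 118 125 133 132 119  83  59 109 168 182 135  77  58
  74  92]
240 317 319 z med 0.1184 radial tow cam 0.0947 zc 0.1893 [132 133 132 131 130 133 135 134 133 117  81  59 106 170 182 137  77  52
  59  67]
241 306 319 z med 0.12 radial tow cam 0.0943 zc 0.186 [134 130 129 129 129 130 133 134 130 113  78  55  96 152 167 127  76  51
  50  54]
242 308 320 z med 0.1201 radial tow cam 0.0468 zc 0.1454 [137 129 132 131 130 130 128 123 114  95  64  52  86 129 136 106  66  50
  52  52]
243 307 320 z med 0.1178 radial tow cam 0.0293 zc 0.1283 [138 133 132 132 132 133 124 107  87  63  49  59  85 104 103  85  
[... 1832 characters left out ...]

257 303 324 z med 0.0614 radial tow cam 0.0072 zc 0.0642 [ 87  78  79  90  96 100 105 104 100  96 105 143 170 181 174 141  89  53
  52  52]
258 303 323 z med 0.0608 radial tow cam 0.0073 zc 0.0609 [ 95  92  90  91  95 103 106 105 103  95 106 138 167 179 173 143  93  57
  52  50]
259 306 321 z med 0.0582 radial tow cam 0.0081 zc 0.0581 [ 97  95  88  85  89  96 102 105 103  97 103 122 136 134 124 101  68  53
  50  51]
260 306 321 z med 0.0617 radial tow cam 0.0173 zc 0.0625 [101  96  88  77  73  78  88  91  93  87  84  92  88  79  70  59  48  50
  50  52]
261 309 319 z med 0.0655 radial tow cam 0.0248 zc 0.0654 [ 99 100  95  82  67  62  63  67  68  66  62  61  55  52  50  49  48  51
  52  50]
```

Emit:
{"method": "apply_moves", "body": {"targets": [[[0, 0, -0.02], [0, 0, 0.4], 20], [[0, 0, 0.08], [0, 0, 0], 20], [[0, 0, 0.12], [0, 0, 0], 20]]}}

```text
time_s: 7.45
tcp_pos: [0.4792, 0.275, 0.1356]
eef_rot: [178.5, 0.1, 108.1]
contact_force: [-2.9, -4.9, 39.3]
gripper_width: 0.0279
```

```bash
python3 -c "
from plant import r
from plan import *
st(r)
"
```

```text
t 7.45 p [0.4792 0.275  0.1356] rpy [1.7852e+02 1.2000e-01 1.0812e+02] F [-2.9 -4.9 39.3] M [-2.35  1.01  0.04] w 0.0279 j [ 50.8  13.9 -24.8   1.2 -50.2 146.6]
```

Emit:
{"method": "apply_moves", "body": {"targets": [[[0, 0, -0.2], [0, 0, 0], 20], [[0, 0, -0.3], [0.15, 0, 0], 20], [[0, 0, -0.6], [0, 0, 0], 20], [[0, 0, -0.8], [0, 0, 0], 20], [[0, 0, 0], [0, 0, 0], 20]]}}

```text
time_s: 7.95
tcp_pos: [0.4776, 0.2748, 0.2117]
eef_rot: [179.9, 0.1, 108.3]
contact_force: [-0.2, 1.7, -1.9]
gripper_width: 0.0278
```

```bash
python3 -c "
from plant import r
from plan import *
from h import *
st(r)
plan(r,(.47,.13,.24),108,n=4)
c=cap(r,'scene');cv2.imwrite('pics/s7.png',cv2.resize(c['img'][190:280,260:380],(800,600),interpolation=cv2.INTER_CUBIC))
"
```

```text
t 7.95 p [0.4776 0.2748 0.2117] rpy [1.7994e+02 1.3000e-01 1.0829e+02] F [-0.2  1.7 -1.9] M [ 0.12 -0.3   0.07] w 0.0278 j [ 50.4  10.3 -17.9   0.2 -61.9 147.8]
([np.float64(-1.0), np.float64(-0.39), np.float64(-0.21)], [np.float64(0.01), np.float64(0.02), np.float64(0.04)])
([np.float64(-1.0), np.float64(-0.38), np.float64(-0.21)], [np.float64(-0.0), np.float64(-0.0), np.float64(-0.0)])
([np.float64(-1.0), np.float64(-0.38), np.float64(-0.21)], [np.float64(-0.0), np.float64(-0.0), np.float64(-0.0)])
([np.float64(-0.38), np.float64(-0.15), np.float64(-0.08)], [np.float64(0.0), np.float64(0.0), np.float64(0.0)])
end [0.47 0.13 0.24] left [0. 0. 0.]
```

View pics/s7.png

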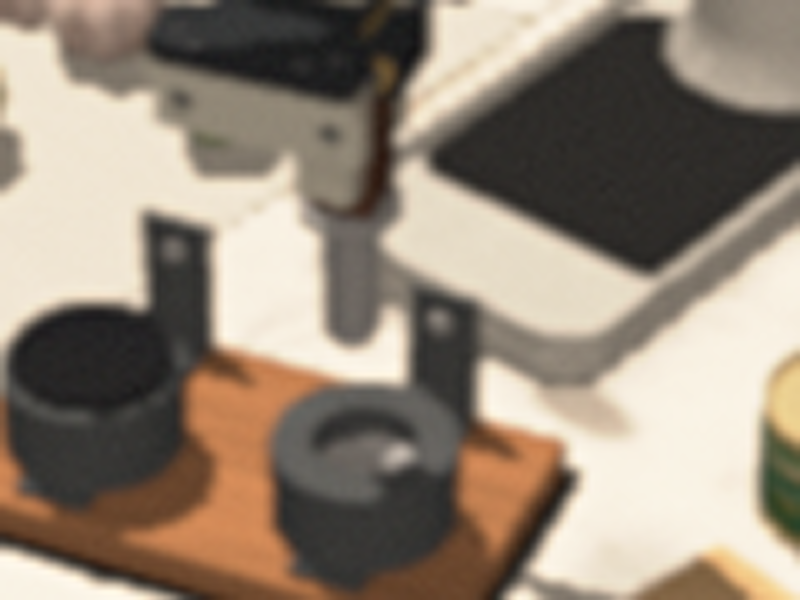

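Emit:
{"method": "apply_moves", "body": {"targets": [[[-1, -0.4, -0.25], [0, 0, 0], 20], [[-1, -0.4, -0.25], [0, 0, 0], 20], [[-1, -0.4, -0.25], [0, 0, 0], 20], [[-0.9, -0.3, -0.2], [0, 0, 0], 20]]}}

```text
time_s: 8.4
tcp_pos: [0.4662, 0.106, 0.243]
eef_rot: [-179.5, 0.2, 108.7]
contact_force: [0.3, -0.3, -2.3]
gripper_width: 0.0282
```

```bash
python3 -c "
from plant import r
from plan import *
from h import *
st(r)
c=cap(r,'top','top2.png')
i=c['img'];cv2.imwrite('pics/bore2.png',cv2.resize(i[246:272,328:360],(800,650),interpolation=cv2.INTER_LINEAR)[:600])
np.set_printoptions(linewidth=250,suppress=True)
print((cloud(c)[247:270,332:356,2]*1000).astype(int))
"
```

```text
t 8.4 p [0.4662 0.106  0.243 ] rpy [-179.46    0.21  108.7 ] F [ 0.3 -0.3 -2.3] M [ 0.02 -0.36  0.02] w 0.0282 j [ 36.5   2.  -23.    0.  -65.6 162.2]
[[  23   68   68   67   62   63   71   71   69   69   68   66   68   65   70   62   63   69   65   68   63   65   22   20]
 [  65   69   64   69   65   65   65   69   62   68   65   66   69   68   58   65   62   68   67   68   60   65   63   17]
 [  63   63   69   67   62   66   70   66   64   63   61   63   64   67   65   70   64   64   76   69   72   69   64   59]
 [  60   70   64   62   64   68   70   62   55   52   51   55   52   57   53   67   69   66 1557   64   64   64   66   63]
 [  62   63   68   63   66   70   55   51   46   42   51   48   54   49   50   54   51   68   60   68   64   67   65   65]
 [  66   68   66   60   67   52   46   44   48   29   41   52   55   48   47   49   56   56   68   67   65   65   65   65]
 [  71   63   62   66   61   33   25   26   33   31   30   41   48   51   49   63   55   55   66   63   67   71   72   63]
 [  66   69   69   60   51   25   30   24   31   30   25   29   49   46   50   56   49  
[... 1180 characters left out ...]
 59   52   52   51   49   56   50   54   64   66   69   67   67   63   68   65   65]
 [  66   68   67   67   70   64   67   64   65   68   64   66   66   64   69   70   69   64   64   65   58   66   61   71]
 [  60   67   68   66   62   69   68   69   69   62   62   60   63   62   69   72   66   69   70   67   60   70   57   17]
 [  19   65   62   70   63   63   61   61   71   68   63   66   66   66   70   65   68   69   67   68   70   66   17   20]
 [  18   20   65   66   69   70   68   65   69   65   60   64   59   66   66   65   67   67   69   60   71   62   23   25]
 [  20   26   17   65   71   62   67   61   71   69   66   65   64   66   61   67   66   64   61   67   24   24   20   20]]
```

View pics/top2.png

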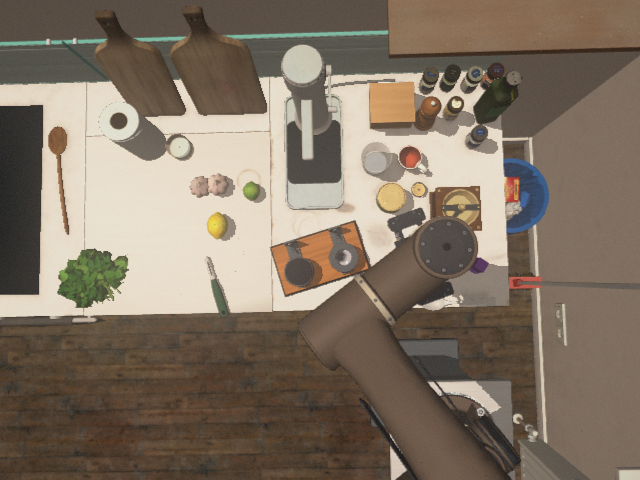

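View pics/bore2.png

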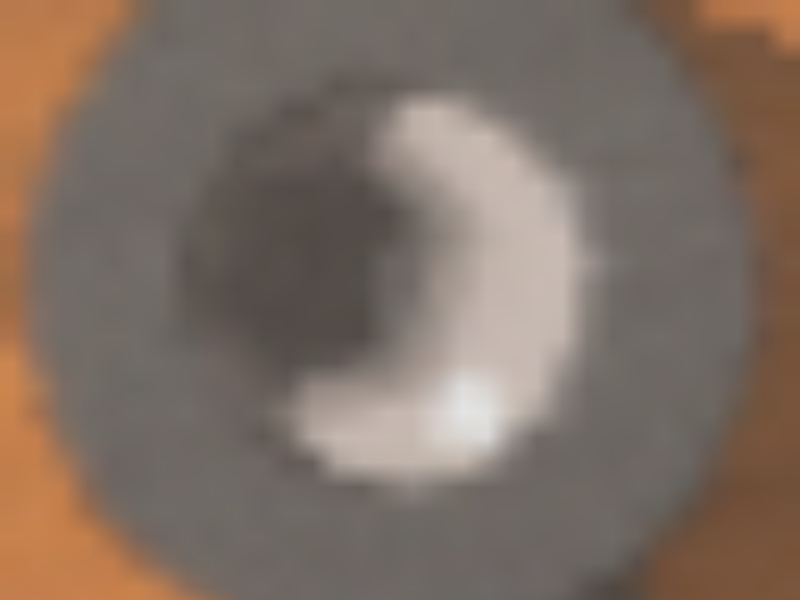

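```bash
cat > fit.py <<'E'
from h import *
from scipy.optimize import differential_evolution
C=np.array([.4750,.2685])
def fit(c):
    P=cloud(c)
    u0,v0=326,240; W,H=36,36
    z=P[v0:v0+H,u0:u0+W,2]; rr=np.hypot(P[v0:v0+H,u0:u0+W,0]-C[0],P[v0:v0+H,u0:u0+W,1]-C[1])
    zz=np.where(z>.2,.05,z)
    def hexm(x,y,th,zz,r):
        a=np.deg2rad(th+30+60*np.arange(6));R=r/np.cos(np.pi/6)
        q=np.array([proj(c,(x+R*np.cos(t),y+R*np.sin(t),zz)) for t in a])
        im=np.zeros((H*8,W*8),np.uint8);cv2.fillPoly(im,[np.round((q-[u0,v0]+.5)*8).astype(np.int32)],1);return im
    b=np.zeros((H*8,W*8),np.uint8)
    q=np.array([proj(c,(C[0]+.0205*np.cos(t),C[1]+.0205*np.sin(t),.066)) for t in np.linspace(0,6.28,60)])
    cv2.fillPoly(b,[np.round((q-[u0,v0]+.5)*8).astype(np.int32)],1)
    bore=rr<.024
    def model(p):
        a=hexm(*p,.046,.0108);d=hexm(*p,.028,.0108);g=hexm(*p,.052,.0148)
        f=np.where(b==0,.066,np.where(a&d,.028,np.where(a,.037,np.where(g,.049,.052))))
        return cv2.resize(f,(W,H),interpolation=cv2.INTER_AREA)
    def cost(p): return float((np.clip(abs(model(p)-zz),0,.015)[bore]**2).sum()*1e6)
    R=differential_evolution(cost,[(C[0]-.012,C[0]+.012),(C[1]-.012,C[1]+.012),(-30,30)],seed=1,maxiter=60)
    print(R.x,R.x[:2]-C,R.fun,[(t,round(cost((*R.x[:2],t)))) for t in range(-30,31,5)])
    return R.x
E
python3 - <<'E'
from fit import *
fit(load('top'))
E
```

```text
[ 0.47826333  0.27598602 11.23039641] [0.00326333 0.00748602] 4816.365345471071 [(-30, 5654), (-25, 5708), (-20, 5930), (-15, 5967), (-10, 5936), (-5, 5605), (0, 5327), (5, 5070), (10, 4880), (15, 5082), (20, 5216), (25, 5574), (30, 5654)]
```

```bash
python3 -c "
from plant import r
from plan import *
from h import *
c=load('scene')
from scipy.spatial.transform import Rotation as Ro
s=r.get_state();p=np.array([.4776,.2748,.2117]);R=Ro.from_euler('xyz',[179.94,.13,108.3],degrees=True)
im=cv2.resize(c['img'][215:250,292:332],(800,700),interpolation=cv2.INTER_CUBIC)
for L,col in((.0977,(0,0,255)),(.0912,(0,255,0))):
  for rad,h in((.0098,0),(.021,.060),(.021,.066)):
    q=np.array([proj(c,p+R.apply([rad*np.cos(t),rad*np.sin(t),L-h])) for t in np.linspace(0,6.29,40)])
    cv2.polylines(im,[np.round((q-[292,215]+.5)*20).astype(np.int32)],True,col,1)
cv2.imwrite('pics/s7o.png',im[100:])
"
```

```text
(no output)
```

View pics/s7o.png

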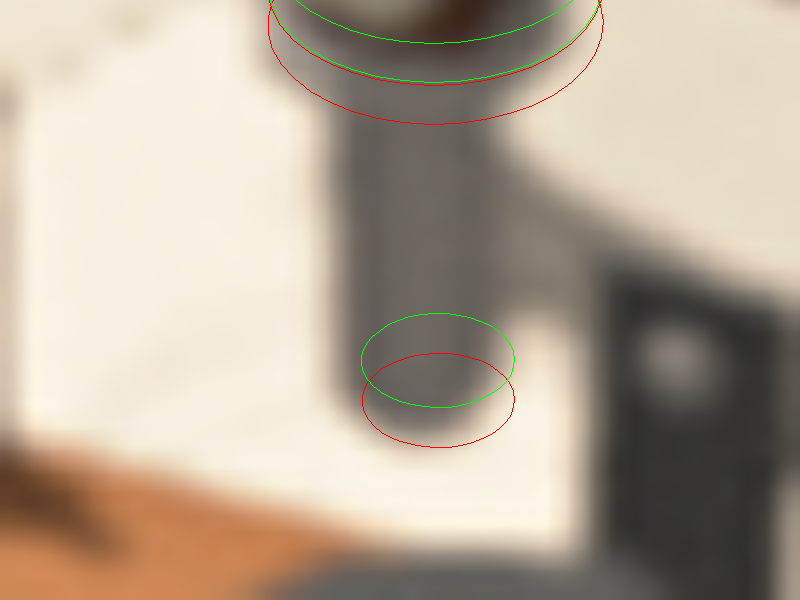

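```bash
python3 -c "
from h import *
c=load('scene')
from scipy.spatial.transform import Rotation as Ro
p=np.array([.4589,.2736,.2168]);R=Ro.from_euler('xyz',[-178.35,1.24,81.62],degrees=True)
s=cv2.imread('pics/s4.png');im=cv2.resize(s[150:450,240:600],None,fx=2,fy=2)
for L,col in((.0977,(0,0,255)),(.0912,(0,255,0))):
  for rad,h in((.0098,0),(.021,.060),(.021,.066)):
    q=np.array([proj(c,p+R.apply([rad*np.cos(t),rad*np.sin(t),L-h])) for t in np.linspace(0,6.29,40)])
    cv2.polylines(im,[np.round((q-[292,219]+.5)*20).astype(np.int32)],True,col,1)
cv2.imwrite('pics/s4o.png',im)
"
```

```text
(no output)
```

View pics/s4o.png

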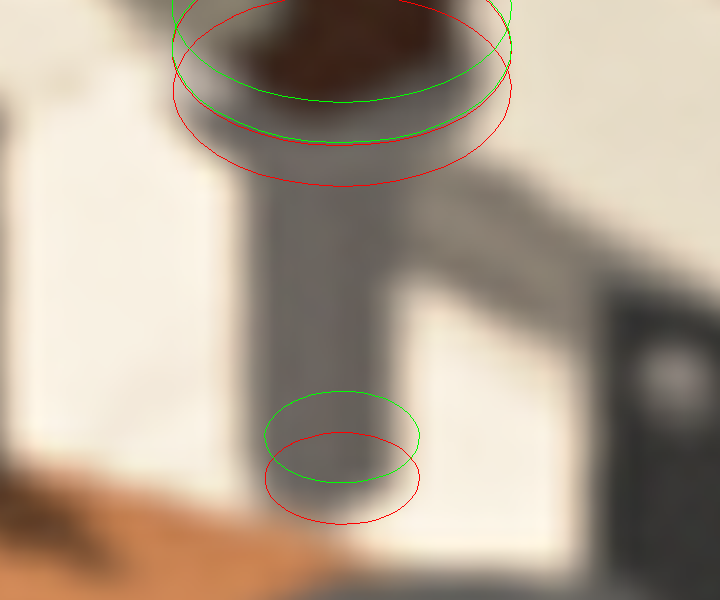

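```bash
python3 -c "
from plant import r
from plan import *
plan(r,(.4780,.2755,.215),71,n=5)
"
```

```text
([np.float64(1.0), np.float64(0.42), np.float64(0.17)], [np.float64(-0.01), np.float64(0.01), np.float64(1.0)])
([np.float64(1.0), np.float64(0.26), np.float64(0.17)], [np.float64(-0.01), np.float64(0.01), np.float64(1.0)])
([np.float64(1.0), np.float64(0.12), np.float64(0.16)], [np.float64(-0.01), np.float64(0.01), np.float64(1.0)])
([np.float64(1.0), np.float64(-0.02), np.float64(0.17)], [np.float64(-0.01), np.float64(0.01), np.float64(1.0)])
([np.float64(0.22), np.float64(-0.04), np.float64(0.04)], [np.float64(-0.01), np.float64(0.01), np.float64(0.71)])
end [0.478  0.2755 0.215 ] left [0. 0. 0.]
```

Emit:
{"method": "apply_moves", "body": {"targets": [[[1, 0.4, 0], [0, 0, 1], 20], [[1, 0.26, 0.1], [0, 0, 1], 20], [[1, 0.12, 0.1], [0, 0, 1], 20], [[1, 0, 0.1], [0, 0, 1], 20], [[0.1, 0, 0.1], [0, 0, 0.7], 20]]}}

```text
time_s: 8.95
tcp_pos: [0.4783, 0.2709, 0.2227]
eef_rot: [-179.6, 0.6, 69.4]
contact_force: [-0.7, -1.6, -3.4]
gripper_width: 0.0275
```

```bash
python3 -c "
from plant import r
from plan import *
st(r);plan(r,(.4780,.2755,.18),71,n=2,step=.02)
"
```

```text
t 8.95 p [0.4783 0.2709 0.2227] rpy [-179.61    0.58   69.36] F [-0.7 -1.6 -3.4] M [-0.22 -0.02  0.  ] w 0.0275 j [ 49.8  10.1 -16.4  -0.2 -64.2 109.6]
([np.float64(0.05), np.float64(-0.02), np.float64(0.5)], [np.float64(-0.05), np.float64(0.07), np.float64(-0.21)])
([np.float64(0.05), np.float64(-0.02), np.float64(0.5)], [np.float64(-0.0), np.float64(0.0), np.float64(0.0)])
end [0.478  0.2752 0.1826] left [-0.      0.0003 -0.0026]
```

Emit:
{"method": "apply_moves", "body": {"targets": [[[0.08, -0.02, 0.5], [-0.05, 0.07, -0.2], 20], [[0.03, 0, 0.5], [0, 0, 0], 20], [[0, 0, 0.3], [0, 0, 0], 20], [[0, 0, 0.1], [0, 0, 0], 20]]}}

```text
time_s: 9.35
tcp_pos: [0.4766, 0.2771, 0.1589]
eef_rot: [-179.8, 0.3, 71.0]
contact_force: [-0.9, 0.5, -2.5]
gripper_width: 0.0274
```

```bash
python3 -c "
from plant import r
from plan import *
st(r);plan(r,(.4780,.2755,.15),71,n=2,step=.02)
"
```

```text
t 9.35 p [0.4766 0.2771 0.1589] rpy [-179.79    0.3    71.02] F [-0.9  0.5 -2.5] M [-0.11 -0.16 -0.01] w 0.0274 j [ 5.050e+01  1.330e+01 -2.140e+01 -1.000e-01 -5.560e+01  1.106e+02]
([np.float64(-0.02), np.float64(0.05), np.float64(0.22)], [np.float64(-0.03), np.float64(0.04), np.float64(0.0)])
([np.float64(0.0), np.float64(0.0), np.float64(0.0)], [np.float64(-0.0), np.float64(-0.0), np.float64(0.0)])
end [0.478  0.2755 0.15  ] left [0. 0. 0.]
```

Emit:
{"method": "apply_moves", "body": {"targets": [[[-0.04, 0.05, 0.2], [-0.03, 0.04, 0], 20], [[0, 0, 0.12], [0, 0, 0], 20]]}}

```text
time_s: 9.55
tcp_pos: [0.4777, 0.2745, 0.1443]
eef_rot: [180.0, 0.0, 71.0]
contact_force: [0.1, 0.4, -1.2]
gripper_width: 0.0274
```

Emit:
{"method": "apply_moves", "body": {"targets": [[[0, 0, 0.1], [0, 0, 0], 20]]}}

```text
time_s: 9.65
tcp_pos: [0.4786, 0.2749, 0.1408]
eef_rot: [179.9, -0.0, 71.1]
contact_force: [0.6, -1.1, 2.9]
gripper_width: 0.0282
```

Emit:
{"method": "apply_moves", "body": {"targets": [[[0, 0, 0.1], [0, 0, 0], 20]]}}

```text
time_s: 9.75
tcp_pos: [0.479, 0.2751, 0.137]
eef_rot: [179.9, -0.1, 71.1]
contact_force: [0.5, 0.2, -2.4]
gripper_width: 0.0279
```

Emit:
{"method": "apply_moves", "body": {"targets": [[[0, 0, 0.1], [0, 0, 0], 20]]}}

```text
time_s: 9.85
tcp_pos: [0.4791, 0.2751, 0.133]
eef_rot: [179.9, -0.1, 71.1]
contact_force: [0.1, 0.7, -1.6]
gripper_width: 0.0282
```

Emit:
{"method": "apply_moves", "body": {"targets": [[[0, 0, 0.1], [0, 0, 0], 20]]}}

```text
time_s: 9.95
tcp_pos: [0.4791, 0.275, 0.1288]
eef_rot: [179.9, -0.2, 71.0]
contact_force: [0.4, -0.3, -1.4]
gripper_width: 0.028
```

Emit:
{"method": "apply_moves", "body": {"targets": [[[0, 0, 0.06], [0, 0, 0], 20], [[0, 0, 0], [0, 0, 0], 20], [[0, 0, 0], [0, 0, 0], 20]]}}

```text
time_s: 10.25
tcp_pos: [0.479, 0.2749, 0.1258]
eef_rot: [179.9, -0.1, 71.0]
contact_force: [0.3, -1.1, -2.3]
gripper_width: 0.0282
```

```bash
python3 -c "
from plant import r
from plan import *
st(r)
"
```

```text
t 10.25 p [0.479  0.2749 0.1258] rpy [ 1.7988e+02 -1.4000e-01  7.1030e+01] F [ 0.3 -1.1 -2.3] M [-0.13 -0.33 -0.03] w 0.0282 j [ 5.020e+01  1.510e+01 -2.400e+01  1.000e-01 -5.070e+01  1.108e+02]
```

Emit:
{"method": "apply_moves", "body": {"targets": [[[0, 0, 0], [0, 0, 0.5], 20], [[0, 0, 0], [0, 0, 0.7], 20], [[0, 0, 0], [0, 0, 0.7], 20], [[0, 0, 0], [0, 0, 0.7], 20]], "squeeze": 60}}

```text
time_s: 10.65
tcp_pos: [0.4792, 0.2749, 0.126]
eef_rot: [179.9, -0.2, 49.6]
contact_force: [0.7, -0.1, -3.1]
gripper_width: 0.0279
```

```bash
python3 -c "
from plant import r
from plan import *
st(r)
"
```

```text
t 10.65 p [0.4792 0.2749 0.126 ] rpy [179.9   -0.18  49.63] F [ 0.7 -0.1 -3.1] M [ 0.05 -0.14  0.2 ] w 0.0279 j [ 50.2  15.1 -24.    0.1 -50.7  89.3]
```

Turning with 0.2 N m as expected; position is steady.

Emit:
{"method": "apply_moves", "body": {"targets": [[[0, 0, 0], [0, 0, 0.8], 20], [[0, 0, 0], [0, 0, 0.8], 20], [[0, 0, 0], [0, 0, 0.8], 20], [[0, 0, 0], [0, 0, 0.8], 20], [[0, 0, 0], [0, 0, 0.8], 20]]}}

```text
time_s: 11.15
tcp_pos: [0.479, 0.2753, 0.126]
eef_rot: [-180.0, -0.2, 16.4]
contact_force: [0.8, 0.1, -3.7]
gripper_width: 0.028
```

Emit:
{"method": "apply_moves", "body": {"targets": [[[0, 0, 0], [0, 0, 0.8], 20], [[0, 0, 0], [0, 0, 0.8], 20], [[0, 0, 0], [0, 0, 0.8], 20], [[0, 0, 0], [0, 0, 0.8], 20], [[0, 0, 0], [0, 0, 0.8], 20]]}}

```text
time_s: 11.65
tcp_pos: [0.479, 0.2758, 0.126]
eef_rot: [-179.8, -0.2, -16.8]
contact_force: [0.8, -0.5, -3.1]
gripper_width: 0.028
```

```bash
python3 -c "
from plant import r
from plan import *
st(r)
"
```

```text
t 11.65 p [0.479  0.2758 0.126 ] rpy [-1.7983e+02 -1.6000e-01 -1.6840e+01] F [ 0.8 -0.5 -3.1] M [ 0.03 -0.39  0.18] w 0.028 j [ 50.3  15.1 -24.    0.1 -50.6  22.8]
```

Emit:
{"method": "apply_moves", "body": {"targets": [[[0, 0, 0], [0, 0, 0.8], 20], [[0, 0, 0], [0, 0, 0.8], 20], [[0, 0, 0], [0, 0, 0.8], 20], [[0, 0, 0], [0, 0, 0.8], 20], [[0, 0, 0], [0, 0, 0.8], 20]]}}

```text
time_s: 12.15
tcp_pos: [0.4792, 0.2762, 0.126]
eef_rot: [-179.7, -0.1, -50.1]
contact_force: [1.4, -0.5, -4.4]
gripper_width: 0.0277
```

Emit:
{"method": "apply_moves", "body": {"targets": [[[0, 0, 0], [0, 0, 0.8], 20], [[0, 0, 0], [0, 0, 0.8], 20], [[0, 0, 0], [0, 0, 0.8], 20], [[0, 0, 0], [0, 0, 0.8], 20], [[0, 0, 0], [0, 0, 0.8], 20]]}}

```text
time_s: 12.65
tcp_pos: [0.4796, 0.2764, 0.1261]
eef_rot: [-179.7, 0.1, -83.3]
contact_force: [2.0, -0.5, -4.3]
gripper_width: 0.0279
```

Emit:
{"method": "apply_moves", "body": {"targets": [[[0, 0, 0], [0, 0, 0.8], 20], [[0, 0, 0], [0, 0, 0.8], 20], [[0, 0, 0], [0, 0, 0.8], 20], [[0, 0, 0], [0, 0, 0.8], 20], [[0, 0, 0], [0, 0, 0.8], 20]]}}

```text
time_s: 13.15
tcp_pos: [0.48, 0.2764, 0.1261]
eef_rot: [-179.7, 0.2, -116.6]
contact_force: [1.8, -0.7, -2.7]
gripper_width: 0.028
```

```bash
python3 -c "
from plant import r
from plan import *
st(r)
"
```

```text
t 13.15 p [0.48   0.2764 0.1261] rpy [-179.74    0.23 -116.57] F [ 1.8 -0.7 -2.7] M [-0.14 -0.59  0.24] w 0.028 j [ 50.3  15.2 -24.    0.3 -50.5 -77.1]
```

Emit:
{"method": "apply_moves", "body": {"targets": [[[0, 0, 0], [0, 0, 0.8], 20], [[0, 0, 0], [0, 0, 0.8], 20], [[0, 0, 0], [0, 0, 0.8], 20], [[0, 0, 0], [0, 0, 0.8], 20], [[0, 0, 0], [0, 0, 0.8], 20]]}}

```text
time_s: 13.65
tcp_pos: [0.4803, 0.276, 0.1261]
eef_rot: [-179.8, 0.3, -149.8]
contact_force: [1.3, -0.6, -3.2]
gripper_width: 0.0279
```

```bash
python3 -c "
from plant import r
from plan import *
st(r)
"
```

```text
t 13.65 p [0.4803 0.276  0.1261] rpy [-179.84    0.33 -149.82] F [ 1.3 -0.6 -3.2] M [-0.15 -0.61  0.25] w 0.0279 j [  50.3   15.2  -24.     0.3  -50.5 -110.4]
```

Emit:
{"method": "apply_moves", "body": {"targets": [[[0, 0, 0], [0, 0, 0.6], 20], [[0, 0, 0], [0, 0, 0.6], 20]]}}

```text
time_s: 13.85
tcp_pos: [0.4804, 0.276, 0.1261]
eef_rot: [-179.9, 0.4, -159.9]
contact_force: [1.0, -0.3, -3.0]
gripper_width: 0.028
```

```bash
python3 -c "
from plant import r
from plan import *
st(r)
"
```

```text
t 13.85 p [0.4804 0.276  0.1261] rpy [-179.88    0.35 -159.85] F [ 1.  -0.3 -3. ] M [-0.08 -0.45  0.28] w 0.028 j [  50.3   15.2  -24.     0.4  -50.5 -120.4]
```

Emit:
{"method": "apply_moves", "body": {"targets": [[[0, 0, 0], [0, 0, 0.6], 20], [[0, 0, 0], [0, 0, 0.5], 20], [[0, 0, 0], [0, 0, 0.4], 20]]}}

```text
time_s: 14.15
tcp_pos: [0.4804, 0.2758, 0.1261]
eef_rot: [-179.9, 0.4, -172.4]
contact_force: [0.8, -0.4, -3.6]
gripper_width: 0.0275
```

```bash
python3 -c "
from plant import r
from plan import *
st(r)
"
```

```text
t 14.15 p [0.4804 0.2758 0.1261] rpy [-179.93    0.37 -172.36] F [ 0.8 -0.4 -3.6] M [-0.05 -0.49  0.2 ] w 0.0275 j [  50.3   15.2  -24.     0.4  -50.5 -132.9]
```

Emit:
{"method": "apply_moves", "body": {"targets": [[[0, 0, 0], [0, 0, 0.4], 20], [[0, 0, 0], [0, 0, 0.4], 20]]}}

```text
time_s: 14.35
tcp_pos: [0.4804, 0.2757, 0.1261]
eef_rot: [-180.0, 0.4, -179.0]
contact_force: [1.6, -0.9, -3.4]
gripper_width: 0.0276
```

```bash
python3 -c "
from plant import r
from plan import *
st(r)
"
```

```text
t 14.35 p [0.4804 0.2757 0.1261] rpy [-179.96    0.37 -179.01] F [ 1.6 -0.9 -3.4] M [-0.04 -0.47  0.2 ] w 0.0276 j [  50.3   15.2  -24.1    0.4  -50.5 -139.6]
```

Emit:
{"method": "apply_moves", "body": {"targets": [[[0, 0, 0], [0, 0, 0.4], 20], [[0, 0, 0], [0, 0, 0.4], 20]]}}

```text
time_s: 14.55
tcp_pos: [0.4804, 0.2756, 0.1261]
eef_rot: [-180.0, 0.4, 174.4]
contact_force: [0.7, -0.3, -3.0]
gripper_width: 0.0275
```

```bash
python3 -c "
from plant import r
from plan import *
st(r)
"
```

```text
t 14.55 p [0.4804 0.2756 0.1261] rpy [-179.99    0.38  174.37] F [ 0.7 -0.3 -3. ] M [-0.13 -0.47  0.17] w 0.0275 j [  50.3   15.2  -24.1    0.4  -50.5 -146.2]
```

Emit:
{"method": "apply_moves", "body": {"targets": [[[0, 0, 0], [0, 0, 0.3], 20], [[0, 0, 0], [0, 0, 0.3], 20]]}}

```text
time_s: 14.75
tcp_pos: [0.4804, 0.2756, 0.1261]
eef_rot: [180.0, 0.4, 169.4]
contact_force: [0.8, -0.1, -3.0]
gripper_width: 0.0277
```

```bash
python3 -c "
from plant import r
from plan import *
st(r)
"
```

```text
t 14.75 p [0.4804 0.2756 0.1261] rpy [180.     0.38 169.39] F [ 0.8 -0.1 -3. ] M [ 0.   -0.39  0.51] w 0.0277 j [  50.3   15.2  -24.1    0.4  -50.6 -151.2]
```

Emit:
{"method": "apply_moves", "body": {"targets": [[[0, 0, 0], [0, 0, 0.3], 20], [[0, 0, 0], [0, 0, 0.3], 20], [[0, 0, 0], [0, 0, 0.3], 20]]}}

```text
time_s: 15.05
tcp_pos: [0.4805, 0.2756, 0.1261]
eef_rot: [180.0, 0.4, 162.2]
contact_force: [-0.2, -0.0, -3.2]
gripper_width: 0.028
```

```bash
python3 -c "
from plant import r
from plan import *
st(r)
"
```

```text
t 15.05 p [0.4805 0.2756 0.1261] rpy [180.     0.42 162.15] F [-0.2 -0.  -3.2] M [-0.07 -0.34  1.12] w 0.028 j [  50.4   15.2  -24.1    0.5  -50.6 -158.5]
```

Emit:
{"method": "apply_moves", "body": {"targets": [[[0, 0, 0], [0, 0, 0.4], 20], [[0, 0, 0], [0, 0, 0.4], 20]]}}

```text
time_s: 15.25
tcp_pos: [0.4805, 0.2755, 0.1261]
eef_rot: [180.0, 0.5, 155.8]
contact_force: [0.2, 0.2, -3.9]
gripper_width: 0.0275
```

```bash
python3 -c "
from plant import r
from plan import *
st(r)
"
```

```text
t 15.25 p [0.4805 0.2755 0.1261] rpy [179.99   0.47 155.77] F [ 0.2  0.2 -3.9] M [-0.05 -0.27  1.13] w 0.0275 j [  50.4   15.2  -24.1    0.6  -50.6 -165. ]
```

Emit:
{"method": "apply_moves", "body": {"targets": [[[0, 0, 0], [0, 0, -0.5], 20], [[0, 0, 0], [0, 0, -0.5], 20], [[0, 0, 0], [0, 0, -0.5], 20]]}}

```text
time_s: 15.55
tcp_pos: [0.4805, 0.2757, 0.1261]
eef_rot: [-179.9, 0.5, 168.0]
contact_force: [1.2, 0.5, -2.6]
gripper_width: 0.0278
```

```bash
python3 -c "
from plant import r
from plan import *
from h import *
st(r)
c=cap(r,'scene');cv2.imwrite('pics/s8.png',cv2.resize(c['img'][200:275,265:365],(800,600),interpolation=cv2.INTER_CUBIC))
"
```

```text
t 15.55 p [0.4805 0.2757 0.1261] rpy [-179.93    0.46  167.99] F [ 1.2  0.5 -2.6] M [ 0.08 -0.57 -0.18] w 0.0278 j [  50.4   15.2  -24.1    0.6  -50.5 -152.8]
```

View pics/s8.png

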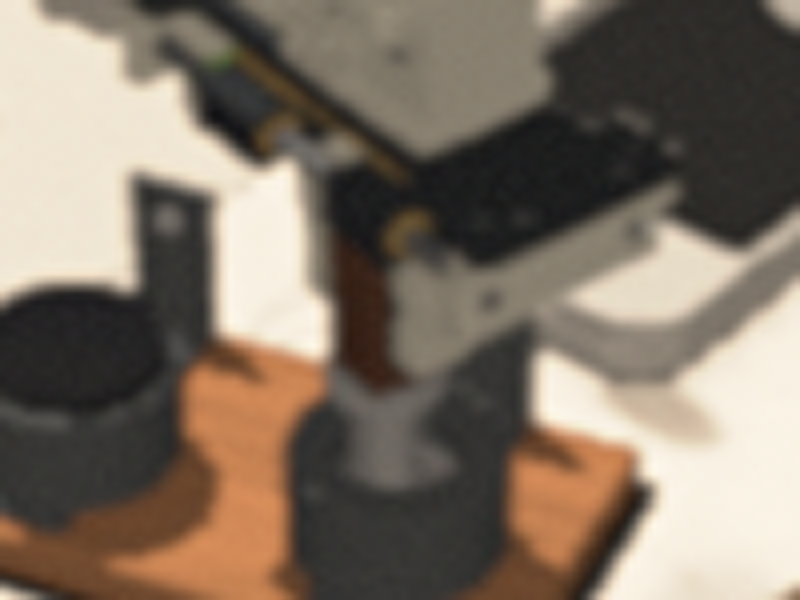

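Emit:
{"method": "apply_moves", "body": {"targets": [[[0, 0, 0], [0, 0, 0.5], 20], [[0, 0, 0], [0, 0, 0.5], 20], [[0, 0, 0], [0, 0, 0.3], 20]]}}

```text
time_s: 15.9
tcp_pos: [0.4805, 0.2756, 0.1261]
eef_rot: [-180.0, 0.5, 157.4]
contact_force: [1.1, -0.3, -3.4]
gripper_width: 0.0274
```

```bash
python3 -c "
from plant import r
from plan import *
st(r)"
```

```text
t 15.9 p [0.4805 0.2756 0.1261] rpy [-179.99    0.48  157.36] F [ 1.1 -0.3 -3.4] M [-0.03 -0.39  0.46] w 0.0274 j [  50.4   15.2  -24.1    0.6  -50.6 -163.4]
```

Emit:
{"method": "apply_moves", "body": {"targets": [[[0, 0, 0], [0, 0, -0.5], 20]]}}

```text
time_s: 16.0
tcp_pos: [0.4805, 0.2756, 0.1261]
eef_rot: [-180.0, 0.5, 161.2]
contact_force: [0.9, 0.4, -3.0]
gripper_width: 0.0274
```

```bash
python3 -c "
from plant import r
from plan import *
st(r)"
```

```text
t 16.0 p [0.4805 0.2756 0.1261] rpy [-179.97    0.48  161.2 ] F [ 0.9  0.4 -3. ] M [ 0.1  -0.54 -0.2 ] w 0.0274 j [  50.4   15.2  -24.1    0.6  -50.6 -159.6]
```

Emit:
{"method": "apply_moves", "body": {"targets": [[[0, 0, 0], [0, 0, 0.5], 20], [[0, 0, 0], [0, 0, 0.4], 20]]}}

```text
time_s: 16.2
tcp_pos: [0.4804, 0.2755, 0.1261]
eef_rot: [-180.0, 0.5, 153.9]
contact_force: [0.8, 0.3, -2.9]
gripper_width: 0.0278
```

```bash
python3 -c "
from plant import r
from plan import *
st(r)"
```

```text
t 16.2 p [0.4804 0.2755 0.1261] rpy [-180.      0.49  153.89] F [ 0.8  0.3 -2.9] M [-0.   -0.3   0.77] w 0.0278 j [  50.4   15.2  -24.1    0.6  -50.6 -166.9]
```

Emit:
{"method": "apply_moves", "body": {"targets": [[[0, 0, 0], [0, 0, 0.3], 20]]}}

```text
time_s: 16.3
tcp_pos: [0.4804, 0.2755, 0.1261]
eef_rot: [180.0, 0.5, 151.4]
contact_force: [1.2, -0.1, -3.4]
gripper_width: 0.0279
```

```bash
python3 -c "
from plant import r
from plan import *
st(r)"
```

```text
t 16.3 p [0.4804 0.2755 0.1261] rpy [179.99   0.5  151.37] F [ 1.2 -0.1 -3.4] M [ 0.01 -0.35  1.01] w 0.0279 j [  50.4   15.2  -24.1    0.6  -50.6 -169.5]
```

Emit:
{"method": "apply_moves", "body": {"targets": [[[0, 0, 0], [0, 0, -0.2], 20]]}}

```text
time_s: 16.4
tcp_pos: [0.4804, 0.2756, 0.1261]
eef_rot: [-180.0, 0.5, 153.0]
contact_force: [0.5, -0.0, -3.7]
gripper_width: 0.0276
```

```bash
python3 -c "
from plant import r
from plan import *
st(r)"
```

```text
t 16.4 p [0.4804 0.2756 0.1261] rpy [-179.99    0.51  152.96] F [ 0.5 -0.  -3.7] M [ 0.04 -0.47  0.29] w 0.0276 j [  50.5   15.2  -24.1    0.7  -50.6 -167.9]
```

Emit:
{"method": "apply_moves", "body": {"targets": [[[0, 0, -0.3], [0, 0, 0], 20], [[0, 0, -0.5], [0, 0, 0], 20], [[0, 0, -0.7], [0, 0, 0], 20], [[0, 0, -0.8], [0, 0, 0], 20], [[0, 0, -0.6], [0, 0, 0], 20]]}}

```text
time_s: 16.9
tcp_pos: [0.4564, 0.2642, 0.198]
eef_rot: [-176.5, -2.1, 152.1]
contact_force: [0.7, 0.5, 1.0]
gripper_width: 0.0208
```

```bash
python3 -c "
from plant import r
from plan import *
from h import *
st(r)
c=cap(r,'scene');cv2.imwrite('pics/s9.png',cv2.resize(c['img'][190:280,260:380],(800,600),interpolation=cv2.INTER_CUBIC))
plan(r,(.4416,.0751,.245),100)
"
```

```text
t 16.9 p [0.4564 0.2642 0.198 ] rpy [-176.47   -2.14  152.07] F [0.7 0.5 1. ] M [ 0.22 -0.54 -0.04] w 0.0208 j [  50.4   11.2  -18.    -1.5  -64.7 -167.5]
([np.float64(-0.41), np.float64(-1.0), np.float64(-0.2)], [np.float64(-0.08), np.float64(-0.01), np.float64(1.0)])
([np.float64(-0.59), np.float64(-1.0), np.float64(-0.23)], [np.float64(-0.08), np.float64(-0.01), np.float64(1.0)])
([np.float64(-0.79), np.float64(-1.0), np.float64(-0.26)], [np.float64(-0.08), np.float64(-0.01), np.float64(1.0)])
([np.float64(-0.93), np.float64(-0.88), np.float64(-0.27)], [np.float64(-0.08), np.float64(-0.01), np.float64(1.0)])
([np.float64(0.0), np.float64(0.0), np.float64(0.0)], [np.float64(-0.08), np.float64(-0.01), np.float64(1.0)])
end [0.4416 0.0751 0.245 ] left [0. 0. 0.]
```

View pics/s9.png

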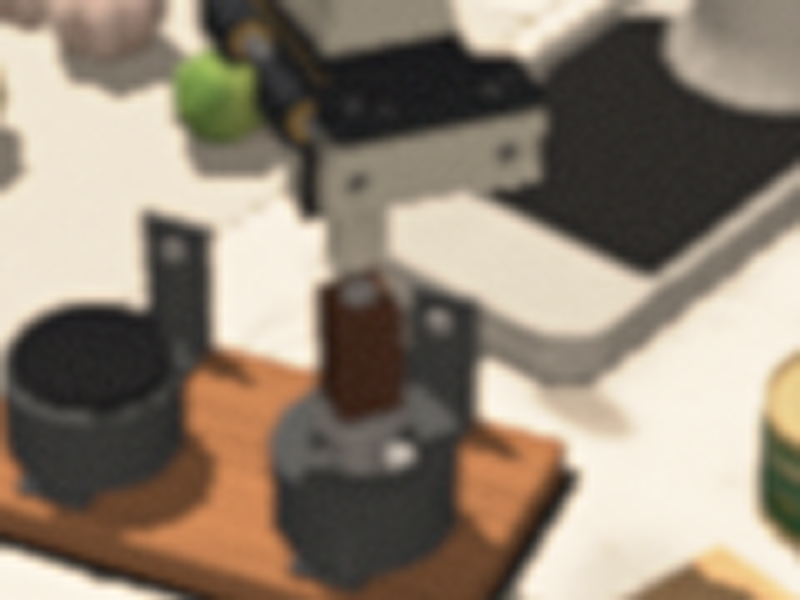

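Emit:
{"method": "apply_moves", "body": {"targets": [[[0, 0, -0.6], [-0.3, 0.2, 0], 87], [[0, 0, -0.6], [0, 0, 1], 87], [[-0.3, -1, 0], [0, 0, 1], 87], [[-0.5, -1, 0], [0, 0, 1], 87], [[-0.7, -1, 0], [0, 0, 1], 87]]}}

```text
time_s: 17.45
tcp_pos: [0.4558, 0.0994, 0.2467]
eef_rot: [-178.0, -7.2, 124.3]
contact_force: [2.5, -0.7, -0.1]
gripper_width: 0.0545
```

```bash
python3 -c "
from plant import r
from plan import *
from h import *
st(r)
c=cap(r,'top','top3.png')
i=c['img'];cv2.imwrite('pics/bore3.png',cv2.resize(i[235:280,320:380],(800,600),interpolation=cv2.INTER_CUBIC))
P=cloud(c);m=(P[...,2]>.13)&(P[...,2]<.165)&(np.hypot(P[...,0]-.48,P[...,1]-.275)<.03)
print(m.sum(),np.median(P[m][:,2]),P[m].mean(0))
v,u=np.nonzero(m);q=np.array([pt(c,a,b,.150)[:2] for a,b in zip(u,v)],np.float32)
print(cv2.minAreaRect(q*1000))
"
```

```text
t 17.45 p [0.4558 0.0994 0.2467] rpy [-177.97   -7.17  124.29] F [ 2.5 -0.7 -0.1] M [-0.49 -0.74 -0.  ] w 0.0545 j [  30.6    3.5  -18.2   -7.4  -70.9 -173.5]
103 0.14885973565021882 [0.46562829 0.26367655 0.14863278]
((464.32183837890625, 263.31793212890625), (22.583084106445312, 26.891571044921875), 62.13101577758789)
```

View pics/bore3.png

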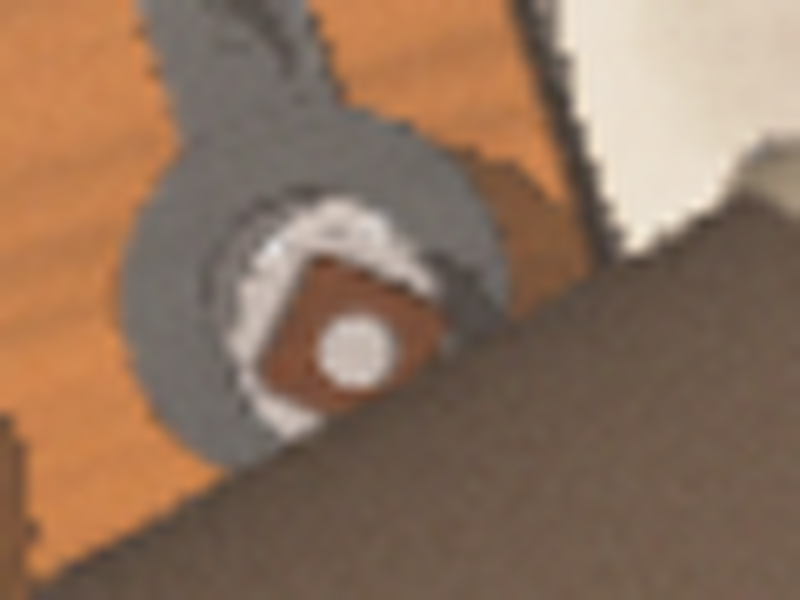

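```bash
python3 -c "
from plant import r
from plan import *
plan(r,(.45,.12,.28),170,n=5)
"
```

```text
([np.float64(0.75), np.float64(0.29), np.float64(-0.77)], [np.float64(0.02), np.float64(-0.17), np.float64(-1.0)])
([np.float64(0.0), np.float64(0.0), np.float64(0.0)], [np.float64(0.02), np.float64(-0.17), np.float64(-1.0)])
([np.float64(0.0), np.float64(0.0), np.float64(0.0)], [np.float64(0.02), np.float64(-0.17), np.float64(-1.0)])
([np.float64(0.0), np.float64(0.0), np.float64(0.0)], [np.float64(0.02), np.float64(-0.17), np.float64(-1.0)])
([np.float64(0.0), np.float64(0.0), np.float64(0.0)], [np.float64(0.02), np.float64(-0.17), np.float64(-1.0)])
end [0.45 0.12 0.28] left [0. 0. 0.]
```

Emit:
{"method": "apply_moves", "body": {"targets": [[[0.3, 0.1, -0.6], [0.02, -0.17, -1], 87], [[0, 0, -0.2], [0.02, -0.17, -1], 87], [[0, 0, 0], [0.02, -0.17, -1], 87], [[0, 0, 0], [0.02, -0.17, -1], 87], [[0, 0, 0], [0.02, -0.17, -1], 87]]}}

```text
time_s: 18.0
tcp_pos: [0.4549, 0.0949, 0.2847]
eef_rot: [179.8, -0.5, 164.6]
contact_force: [0.0, -0.2, 0.0]
gripper_width: 0.0868
```

```bash
python3 -c "
from plant import r
from plan import *
st(r);plan(r,(.45,.12,.28),-100,n=5)
"
```

```text
t 18.0 p [0.4549 0.0949 0.2847] rpy [179.8   -0.45 164.62] F [ 0.  -0.2  0. ] M [ 0.03 -0.17 -0.03] w 0.0868 j [  35.8   -1.1  -20.4   -0.5  -70.9 -141. ]
([np.float64(0.28), np.float64(0.57), np.float64(0.12)], [np.float64(0.01), np.float64(-0.0), np.float64(-1.0)])
([np.float64(-0.0), np.float64(-0.0), np.float64(-0.0)], [np.float64(0.01), np.float64(-0.0), np.float64(-1.0)])
([np.float64(0.0), np.float64(0.0), np.float64(0.0)], [np.float64(0.01), np.float64(-0.0), np.float64(-1.0)])
([np.float64(0.0), np.float64(0.0), np.float64(0.0)], [np.float64(0.01), np.float64(-0.0), np.float64(-1.0)])
([np.float64(0.0), np.float64(0.0), np.float64(0.0)], [np.float64(0.01), np.float64(-0.0), np.float64(-1.0)])
end [0.45 0.12 0.28] left [0. 0. 0.]
```

Emit:
{"method": "apply_moves", "body": {"targets": [[[0, 0.9, 0], [0, 0, -1], 87], [[0, 0.9, 0], [0, 0, -1], 87], [[0, 0, 0], [0, 0, -1], 87], [[0, 0, 0], [0, 0, -1], 87], [[0, 0, 0], [0, 0, -1], 87]]}}

```text
time_s: 18.5
tcp_pos: [0.4691, 0.1685, 0.2898]
eef_rot: [179.5, 0.3, -153.3]
contact_force: [0.2, -1.0, -0.9]
gripper_width: 0.0871
```

```bash
python3 -c "
from plant import r
from plan import *
from h import *
st(r)
c=cap(r,'top','top4.png')
i=c['img'];cv2.imwrite('pics/bore4.png',cv2.resize(i[235:280,320:380],(800,600),interpolation=cv2.INTER_CUBIC))
"
```

```text
t 18.5 p [0.4691 0.1685 0.2898] rpy [ 179.51    0.35 -153.28] F [ 0.2 -1.  -0.9] M [ 0.03 -0.13  0.01] w 0.0871 j [  42.1    1.8  -16.8   -0.4  -70.9 -105.2]
```

View pics/bore4.png

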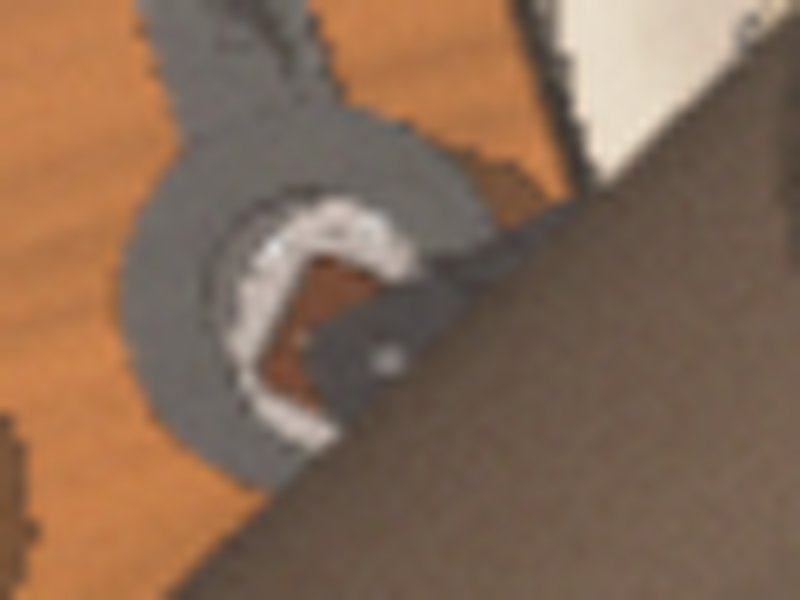

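Emit:
{"method": "apply_moves", "body": {"targets": [[[0.5, -0.9, 0], [0, 0, -1], 87], [[0.6, -0.8, 0], [0, 0, -1], 87], [[0.7, -0.7, 0], [0, 0, -1], 87], [[0.5, -0.5, 0], [0, 0, -1], 87], [[0, 0, 0], [0, 0, -1], 87]]}}

```text
time_s: 19.05
tcp_pos: [0.4681, 0.0165, 0.2911]
eef_rot: [-179.9, 0.8, -112.4]
contact_force: [0.2, 0.4, -0.2]
gripper_width: 0.0869
```

```bash
python3 -c "
from plant import r
from plan import *
from h import *
st(r)
c=cap(r,'top','top5.png')
i=c['img'];cv2.imwrite('pics/bore5.png',cv2.resize(i[235:280,320:380],(800,600),interpolation=cv2.INTER_CUBIC))
P=cloud(c);m=(P[...,2]>.135)&(P[...,2]<.165)&(np.hypot(P[...,0]-.47,P[...,1]-.27)<.03)
v,u=np.nonzero(m);q=np.array([pt(c,a,b,.149)[:2] for a,b in zip(u,v)],np.float32)
print(m.sum(),np.median(P[m][:,2]),cv2.minAreaRect(q*1000))
m=(P[...,2]>.08)&(P[...,2]<.105)&(np.hypot(P[...,0]-.47,P[...,1]-.27)<.03)
print('flange',m.sum(),np.median(P[m][:,2]))
for n,(a,b) in dict(top=(346.4,261.2)).items(): print(n,pt(c,a,b,.149))
"
```

```text
t 19.05 p [0.4681 0.0165 0.2911] rpy [-179.9     0.83 -112.36] F [ 0.2  0.4 -0.2] M [ 0.17 -0.08  0.01] w 0.0869 j [ 25.8  -1.4 -19.8  -0.5 -70.9 -48. ]
136 0.1483535334640771 ((463.0970458984375, 260.9507141113281), (27.96131706237793, 26.907371520996094), 62.142852783203125)
flange 77 0.09489751371632704
top [0.46211276 0.26024437 0.149     ]
```

View pics/bore5.png

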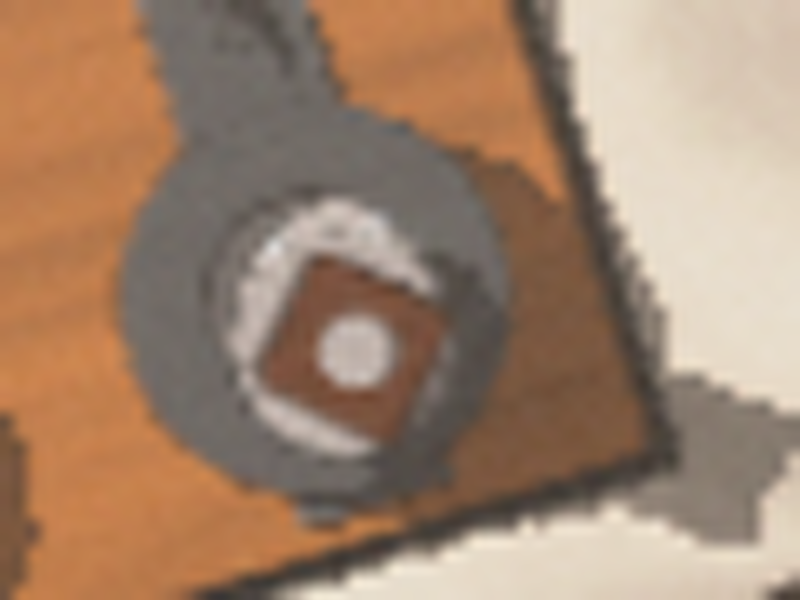

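```bash
python3 -c "
from h import *
from plant import r
from plan import *
c=load('top');print(pt(c,345.35,259.4,.094),pt(c,346.4,261.2,.149), pt(c,346.4,261.2,.15))
plan(r,(.464,.262,.25),-28,n=5)
plan(r,(.464,.262,.25),62,n=1)
"
```

```text
[0.46810166 0.26276421 0.094     ] [0.46211276 0.26024437 0.149     ] [0.46208667 0.26024438 0.15      ]
([np.float64(-1.0), np.float64(0.42), np.float64(0.2)], [np.float64(-0.01), np.float64(0.01), np.float64(-1.0)])
([np.float64(-1.0), np.float64(0.27), np.float64(0.19)], [np.float64(-0.01), np.float64(0.01), np.float64(-1.0)])
([np.float64(-1.0), np.float64(0.12), np.float64(0.18)], [np.float64(-0.01), np.float64(0.01), np.float64(-1.0)])
([np.float64(-1.0), np.float64(-0.02), np.float64(0.18)], [np.float64(-0.01), np.float64(0.01), np.float64(-1.0)])
([np.float64(-1.0), np.float64(-0.16), np.float64(0.18)], [np.float64(-0.01), np.float64(0.01), np.float64(-1.0)])
end [0.4647 0.2233 0.2565] left [-0.0007  0.0387 -0.0065]
([np.float64(-1.0), np.float64(0.42), np.float64(0.2)], [np.float64(-0.01), np.float64(-0.0), np.float64(-1.0)])
end [0.4674 0.0608 0.284 ] left [-0.0034  0.2012 -0.034 ]
```

Emit:
{"method": "apply_moves", "body": {"targets": [[[-1, 0.4, 0], [0, 0, -1], 87], [[-1, 0.27, 0], [0, 0, -1], 87], [[-1, 0.12, 0], [0, 0, -1], 87], [[-1, 0, 0], [0, 0, -1], 87], [[-1, -0.16, 0], [0, 0, -1], 87]]}}

```text
time_s: 19.6
tcp_pos: [0.4651, 0.2254, 0.2979]
eef_rot: [-179.0, 0.7, -72.4]
contact_force: [0.8, 0.1, 0.7]
gripper_width: 0.087
```

```bash
python3 -c "
from plant import r
from plan import *
st(r);plan(r,(.4655,.262,.24),-28,n=5)
"
```

```text
t 19.6 p [0.4651 0.2254 0.2979] rpy [-178.98    0.69  -72.37] F [0.8 0.1 0.7] M [-0.02 -0.16  0.  ] w 0.087 j [ 47.6   2.9 -14.7  -0.1 -71.1 -29.9]
([np.float64(-0.58), np.float64(-0.18), np.float64(1.0)], [np.float64(-0.03), np.float64(0.01), np.float64(-1.0)])
([np.float64(-0.26), np.float64(-0.12), np.float64(0.46)], [np.float64(-0.03), np.float64(0.01), np.float64(-1.0)])
([np.float64(0.0), np.float64(0.0), np.float64(0.0)], [np.float64(-0.03), np.float64(0.01), np.float64(-1.0)])
([np.float64(0.0), np.float64(0.0), np.float64(0.0)], [np.float64(-0.03), np.float64(0.01), np.float64(-1.0)])
([np.float64(0.0), np.float64(0.0), np.float64(0.0)], [np.float64(-0.03), np.float64(0.01), np.float64(-1.0)])
end [0.4655 0.262  0.24  ] left [0. 0. 0.]
```

Emit:
{"method": "apply_moves", "body": {"targets": [[[-0.5, -0.18, 0.5], [-0.03, 0.01, -1], 87], [[-0.25, -0.12, 0.5], [-0.03, 0.01, -1], 87], [[0, 0, 0.3], [-0.03, 0, -1], 87], [[0, 0, 0.1], [-0.03, 0, -1], 87], [[0, 0, 0], [0, 0, -1], 87]]}}

```text
time_s: 20.1
tcp_pos: [0.4655, 0.2687, 0.2423]
eef_rot: [-179.5, 0.1, -31.7]
contact_force: [-0.7, 0.4, 0.7]
gripper_width: 0.087
```

```bash
python3 -c "
from plant import r
from plan import *
st(r);plan(r,(.4655,.262,.20),-28,n=3)
"
```

```text
t 20.1 p [0.4655 0.2687 0.2423] rpy [-1.7948e+02  7.0000e-02 -3.1670e+01] F [-0.7  0.4  0.7] M [-0.06  0.01  0.06] w 0.087 j [ 50.8   7.4 -17.   -0.1 -65.1   7.6]
([np.float64(0.09), np.float64(0.14), np.float64(1.0)], [np.float64(-0.07), np.float64(0.01), np.float64(-0.46)])
([np.float64(0.0), np.float64(0.01), np.float64(0.06)], [np.float64(0.0), np.float64(-0.0), np.float64(-0.0)])
([np.float64(0.0), np.float64(0.0), np.float64(0.0)], [np.float64(-0.0), np.float64(-0.0), np.float64(-0.0)])
end [0.4655 0.262  0.2   ] left [0. 0. 0.]
```

Emit:
{"method": "apply_moves", "body": {"targets": [[[0.09, 0.14, 0.6], [-0.07, 0, -0.4], 87], [[0, 0, 0.6], [0, 0, 0], 87], [[0, 0, 0.6], [0, 0, 0], 87]]}}

```text
time_s: 20.4
tcp_pos: [0.4674, 0.2658, 0.1729]
eef_rot: [-179.5, -0.1, -28.8]
contact_force: [-0.5, 0.2, 0.7]
gripper_width: 0.087
```

```bash
python3 -c "
from plant import r
from plan import *
st(r);plan(r,(.4655,.262,.127),-28,n=3,step=.025)
"
```

```text
t 20.4 p [0.4674 0.2658 0.1729] rpy [-1.7953e+02 -1.2000e-01 -2.8750e+01] F [-0.5  0.2  0.7] M [ 0.02 -0.   -0.05] w 0.087 j [ 50.5  10.8 -22.7   0.  -56.   10.7]
([np.float64(0.0), np.float64(0.06), np.float64(0.62)], [np.float64(-0.06), np.float64(-0.02), np.float64(-0.09)])
([np.float64(0.0), np.float64(0.05), np.float64(0.52)], [np.float64(-0.0), np.float64(-0.0), np.float64(-0.0)])
([np.float64(0.0), np.float64(0.0), np.float64(0.0)], [np.float64(-0.0), np.float64(-0.0), np.float64(-0.0)])
end [0.4655 0.262  0.127 ] left [0. 0. 0.]
```

Emit:
{"method": "apply_moves", "body": {"targets": [[[0, 0.07, 0.6], [-0.06, -0.02, -0.1], 87], [[0, 0.05, 0.45], [0, 0, 0], 87], [[0, 0, 0.05], [0, 0, 0], 40], [[0, 0, 0], [0, 0, 0], 40], [[0, 0, 0], [0, 0, 0], 40]]}}

```text
time_s: 20.9
tcp_pos: [0.4642, 0.263, 0.127]
eef_rot: [179.9, 0.1, -28.9]
contact_force: [-0.0, -0.2, 1.1]
gripper_width: 0.0683
```

```bash
python3 -c "
from plant import r
from plan import *
st(r);plan(r,(.4655,.262,.127),-28,n=1,step=.025)
"
```

```text
t 20.9 p [0.4642 0.263  0.127 ] rpy [ 1.7992e+02  6.0000e-02 -2.8930e+01] F [-0.  -0.2  1.1] M [-0.01  0.   -0.01] w 0.0683 j [ 50.6  13.6 -26.   -0.1 -50.5  10.5]
([np.float64(0.04), np.float64(0.0), np.float64(0.0)], [np.float64(0.01), np.float64(0.01), np.float64(-0.12)])
end [0.4655 0.262  0.127 ] left [0. 0. 0.]
```

Emit:
{"method": "apply_moves", "body": {"targets": [[[0.03, 0, 0], [0, 0, -0.1], 20], [[0, 0, 0], [0, 0, 0], 20], [[0, 0, 0], [0, 0, 0], 20], [[0, 0, 0], [0, 0, 0], 20], [[0, 0, 0], [0, 0, 0], 20]]}}

```text
time_s: 21.4
tcp_pos: [0.4665, 0.2637, 0.1305]
eef_rot: [-179.8, -0.0, -28.1]
contact_force: [-0.1, -0.3, 1.1]
gripper_width: 0.0289
```

Emit:
{"method": "apply_moves", "body": {"targets": [[[0, 0, 0], [0, 0, 0], 20], [[0, 0, 0], [0, 0, 0], 20], [[0, 0, 0], [0, 0, 0], 20], [[0, 0, 0], [0, 0, 0], 20]]}}

```text
time_s: 21.8
tcp_pos: [0.4669, 0.2641, 0.1306]
eef_rot: [-179.7, -0.0, -28.1]
contact_force: [-0.3, -0.8, -0.2]
gripper_width: 0.0281
```

```bash
python3 -c "
from plant import r
from plan import *
st(r)
"
```

```text
t 21.8 p [0.4669 0.2641 0.1306] rpy [-1.797e+02 -5.000e-02 -2.813e+01] F [-0.3 -0.8 -0.2] M [ 0.21 -0.15  0.08] w 0.0281 j [ 50.4  13.4 -25.7  -0.  -50.6  11.4]
```

Emit:
{"method": "apply_moves", "body": {"targets": [[[0, 0, 0], [0, 0, -0.4], 20]]}}

```text
time_s: 21.9
tcp_pos: [0.467, 0.264, 0.1306]
eef_rot: [-179.7, -0.1, -24.9]
contact_force: [1.8, -1.7, -0.5]
gripper_width: 0.0281
```

```bash
python3 -c "
from plant import r
from plan import *
st(r)
"
```

```text
t 21.9 p [0.467  0.264  0.1306] rpy [-1.7971e+02 -7.0000e-02 -2.4930e+01] F [ 1.8 -1.7 -0.5] M [-0.25 -0.72 -0.21] w 0.0281 j [ 50.4  13.4 -25.7  -0.  -50.6  14.6]
```

Emit:
{"method": "apply_moves", "body": {"targets": [[[0, 0, 0], [0, 0, -0.4], 20]]}}

```text
time_s: 22.0
tcp_pos: [0.4672, 0.2638, 0.1306]
eef_rot: [-179.7, -0.1, -21.6]
contact_force: [-0.4, -1.1, 0.1]
gripper_width: 0.0278
```

```bash
python3 -c "
from plant import r
from plan import *
st(r)
"
```

```text
t 22.0 p [0.4672 0.2638 0.1306] rpy [-1.7972e+02 -1.0000e-01 -2.1640e+01] F [-0.4 -1.1  0.1] M [-0.16 -0.64 -0.14] w 0.0278 j [ 50.4  13.4 -25.7   0.  -50.6  17.9]
```

Emit:
{"method": "apply_moves", "body": {"targets": [[[0, 0, 0], [0, 0, -0.4], 20]]}}

```text
time_s: 22.1
tcp_pos: [0.4673, 0.2637, 0.1306]
eef_rot: [-179.7, -0.1, -18.3]
contact_force: [-0.5, -1.0, -0.5]
gripper_width: 0.0278
```

```bash
python3 -c "
from plant import r
from plan import *
st(r)
"
```

```text
t 22.1 p [0.4673 0.2637 0.1306] rpy [-1.7974e+02 -1.2000e-01 -1.8340e+01] F [-0.5 -1.  -0.5] M [-0.14 -0.62 -0.18] w 0.0278 j [ 50.4  13.4 -25.7   0.  -50.6  21.2]
```

Emit:
{"method": "apply_moves", "body": {"targets": [[[0, 0, -0.1], [0.4, 0, 0], 20], [[0, 0, -0.1], [-0.4, 0, 0], 20], [[0, 0, -0.1], [-0.4, 0, 0], 20]]}}

```text
time_s: 22.4
tcp_pos: [0.4654, 0.2633, 0.1326]
eef_rot: [177.1, 0.2, -18.6]
contact_force: [18.7, 10.9, -47.8]
gripper_width: 0.0286
```

```bash
python3 -c "
from plant import r
from plan import *
st(r)
"
```

```text
t 22.4 p [0.4654 0.2633 0.1326] rpy [177.15   0.21 -18.59] F [ 18.7  10.9 -47.8] M [ 6.27 -8.04  0.25] w 0.0286 j [ 51.1  14.6 -24.2   1.  -53.9  19.7]
```

```bash
python3 -c "
from plant import r
from plan import *
plan(r,(.473,.2675,.131),-18.5,n=2,step=.006)
"
```

```text
([np.float64(0.14), np.float64(-0.15), np.float64(0.03)], [np.float64(0.36), np.float64(0.03), np.float64(-0.01)])
([np.float64(0.01), np.float64(-0.01), np.float64(0.0)], [np.float64(-0.0), np.float64(-0.0), np.float64(-0.0)])
end [0.473  0.2675 0.131 ] left [0. 0. 0.]
```

Emit:
{"method": "apply_moves", "body": {"targets": [[[0.14, -0.15, 0.02], [0.36, 0, 0], 20], [[0, 0, 0], [0, 0, 0], 20]]}}

```text
time_s: 22.6
tcp_pos: [0.4746, 0.2684, 0.1316]
eef_rot: [179.9, 0.1, -18.4]
contact_force: [1.2, 0.7, 2.8]
gripper_width: 0.0272
```

```bash
python3 -c "
from plant import r
from plan import *
st(r)
"
```

```text
t 22.6 p [0.4746 0.2684 0.1316] rpy [ 1.799e+02  9.000e-02 -1.843e+01] F [1.2 0.7 2.8] M [ 0.7  -0.19  0.06] w 0.0272 j [ 50.1  14.3 -24.2  -0.1 -51.6  21.5]
```

Forces are relaxed and the key is near the axis. Try a straight pull, watching it.

Emit:
{"method": "apply_moves", "body": {"targets": [[[0, 0, -0.08], [0, 0, 0], 20]]}}

```text
time_s: 22.7
tcp_pos: [0.4732, 0.2678, 0.1322]
eef_rot: [179.8, 0.3, -18.5]
contact_force: [3.3, 3.1, -37.2]
gripper_width: 0.0279
```

Emit:
{"method": "apply_moves", "body": {"targets": [[[0, 0, -0.12], [0, 0, 0], 20]]}}

```text
time_s: 22.8
tcp_pos: [0.47, 0.2665, 0.1323]
eef_rot: [179.5, 0.6, -18.7]
contact_force: [3.7, 6.2, -44.5]
gripper_width: 0.0275
```

Emit:
{"method": "apply_moves", "body": {"targets": [[[0, 0, -0.12], [0, 0, 0], 20]]}}

```text
time_s: 22.9
tcp_pos: [0.467, 0.2655, 0.1323]
eef_rot: [179.3, 1.0, -18.8]
contact_force: [9.7, 6.3, -42.5]
gripper_width: 0.0276
```

```bash
python3 -c "
from plant import r
from plan import *
plan(r,(.473,.2675,.131),-22,n=2,step=.006)
"
```

```text
([np.float64(0.13), np.float64(-0.1), np.float64(0.03)], [np.float64(0.1), np.float64(0.12), np.float64(0.39)])
([np.float64(0.0), np.float64(0.0), np.float64(0.0)], [np.float64(-0.0), np.float64(0.0), np.float64(0.0)])
end [0.473  0.2675 0.131 ] left [0. 0. 0.]
```

Emit:
{"method": "apply_moves", "body": {"targets": [[[0.13, -0.1, 0.02], [0.1, 0.12, 0.4], 20], [[0, 0, 0], [0, 0, 0.5], 20], [[0, 0, 0], [0, 0, 0.5], 20]]}}

```text
time_s: 23.2
tcp_pos: [0.4734, 0.2681, 0.1317]
eef_rot: [180.0, -0.1, -30.2]
contact_force: [2.2, 1.3, -6.4]
gripper_width: 0.0278
```

```bash
python3 -c "
from plant import r
from plan import *
st(r)
"
```

```text
t 23.2 p [0.4734 0.2681 0.1317] rpy [ 1.800e+02 -8.000e-02 -3.023e+01] F [ 2.2  1.3 -6.4] M [ 0.79 -0.74  0.99] w 0.0278 j [ 50.2  14.1 -24.6   0.1 -51.3   9.5]
```

Emit:
{"method": "apply_moves", "body": {"targets": [[[0, 0, 0], [0, 0, 0.4], 20], [[0, 0, 0], [0, 0, 0.4], 20]]}}

```text
time_s: 23.4
tcp_pos: [0.4737, 0.2687, 0.1317]
eef_rot: [-179.9, -0.1, -36.9]
contact_force: [2.9, 0.8, -3.0]
gripper_width: 0.0278
```

```bash
python3 -c "
from plant import r
from plan import *
st(r)
"
```

```text
t 23.4 p [0.4737 0.2687 0.1317] rpy [-1.7995e+02 -1.0000e-01 -3.6870e+01] F [ 2.9  0.8 -3. ] M [ 0.68 -0.85  0.28] w 0.0278 j [ 50.3  14.1 -24.5   0.1 -51.3   2.8]
```

Emit:
{"method": "apply_moves", "body": {"targets": [[[0, 0, 0], [0, 0, 0.5], 20], [[0, 0, 0], [0, 0, 0.4], 20]]}}

```text
time_s: 23.6
tcp_pos: [0.474, 0.2692, 0.1318]
eef_rot: [-179.9, -0.1, -44.3]
contact_force: [2.2, 0.9, -3.4]
gripper_width: 0.0275
```

```bash
python3 -c "
from plant import r
from plan import *
st(r)
"
```

```text
t 23.6 p [0.474  0.2692 0.1318] rpy [-1.7989e+02 -1.1000e-01 -4.4350e+01] F [ 2.2  0.9 -3.4] M [ 0.54 -0.88  0.07] w 0.0275 j [ 50.3  14.1 -24.5   0.1 -51.2  -4.7]
```

Emit:
{"method": "apply_moves", "body": {"targets": [[[0, 0, 0], [0, 0, 0.5], 20], [[0, 0, 0], [0, 0, 0.4], 20]]}}

```text
time_s: 23.8
tcp_pos: [0.4741, 0.2694, 0.132]
eef_rot: [-179.9, -0.1, -51.9]
contact_force: [1.1, 0.3, -2.2]
gripper_width: 0.0278
```

```bash
python3 -c "
from plant import r
from plan import *
st(r)
"
```

```text
t 23.8 p [0.4741 0.2694 0.132 ] rpy [-1.7986e+02 -1.1000e-01 -5.1850e+01] F [ 1.1  0.3 -2.2] M [ 0.28 -0.62  0.03] w 0.0278 j [ 50.3  14.1 -24.5   0.2 -51.2 -12.3]
```

Emit:
{"method": "apply_moves", "body": {"targets": [[[0, 0, 0], [0, 0, 0.3], 20], [[0, 0, 0], [0, 0, 0.3], 20]]}}

```text
time_s: 24.0
tcp_pos: [0.4742, 0.2695, 0.1322]
eef_rot: [-179.8, -0.1, -56.9]
contact_force: [0.7, 1.3, -3.4]
gripper_width: 0.0277
```

```bash
python3 -c "
from plant import r
from plan import *
st(r)
"
```

```text
t 24.0 p [0.4742 0.2695 0.1322] rpy [-1.7984e+02 -1.1000e-01 -5.6900e+01] F [ 0.7  1.3 -3.4] M [ 0.59 -0.88  0.08] w 0.0277 j [ 50.3  14.1 -24.5   0.2 -51.2 -17.3]
```

Emit:
{"method": "apply_moves", "body": {"targets": [[[0, 0, 0], [0, 0, 0.3], 20], [[0, 0, 0], [0, 0, 0.3], 20]]}}

```text
time_s: 24.2
tcp_pos: [0.4747, 0.27, 0.1326]
eef_rot: [-179.8, -0.1, -61.9]
contact_force: [3.2, 1.0, -3.1]
gripper_width: 0.0279
```

```bash
python3 -c "
from plant import r
from plan import *
st(r)
"
```

```text
t 24.2 p [0.4747 0.27   0.1326] rpy [-1.7976e+02 -9.0000e-02 -6.1890e+01] F [ 3.2  1.  -3.1] M [ 0.5  -1.08  0.01] w 0.0279 j [ 50.3  14.1 -24.5   0.2 -51.2 -22.4]
```

Emit:
{"method": "apply_moves", "body": {"targets": [[[0, 0, 0], [0, 0, 0.3], 20], [[0, 0, 0], [0, 0, 0.3], 20]]}}

```text
time_s: 24.4
tcp_pos: [0.4752, 0.2704, 0.133]
eef_rot: [-179.7, -0.1, -66.9]
contact_force: [2.6, 0.1, -3.6]
gripper_width: 0.028
```

```bash
python3 -c "
from plant import r
from plan import *
st(r)
"
```

```text
t 24.4 p [0.4752 0.2704 0.133 ] rpy [-1.7968e+02 -7.0000e-02 -6.6880e+01] F [ 2.6  0.1 -3.6] M [ 0.48 -1.12  0.11] w 0.028 j [ 50.3  14.1 -24.4   0.3 -51.2 -27.4]
```

Emit:
{"method": "apply_moves", "body": {"targets": [[[0, 0, 0], [0, 0, 0.25], 20]]}}

```text
time_s: 24.5
tcp_pos: [0.4753, 0.2705, 0.133]
eef_rot: [-179.7, -0.1, -69.0]
contact_force: [2.1, 1.2, -4.2]
gripper_width: 0.0276
```

```bash
python3 -c "
from plant import r
from plan import *
st(r)
"
```

```text
t 24.5 p [0.4753 0.2705 0.133 ] rpy [-1.7966e+02 -7.0000e-02 -6.8970e+01] F [ 2.1  1.2 -4.2] M [ 0.4  -1.03  0.22] w 0.0276 j [ 50.3  14.1 -24.4   0.3 -51.2 -29.5]
```

Emit:
{"method": "apply_moves", "body": {"targets": [[[0, 0, 0.02], [0, 0, 0.25], 20]]}}

```text
time_s: 24.6
tcp_pos: [0.4756, 0.2706, 0.1328]
eef_rot: [-179.6, -0.1, -71.0]
contact_force: [-0.6, -0.4, 5.6]
gripper_width: 0.0277
```

```bash
python3 -c "
from plant import r
from plan import *
st(r)
"
```

```text
t 24.6 p [0.4756 0.2706 0.1328] rpy [-1.7962e+02 -7.0000e-02 -7.1010e+01] F [-0.6 -0.4  5.6] M [0.17 0.5  0.34] w 0.0277 j [ 50.3  14.1 -24.4   0.3 -51.1 -31.6]
```

Emit:
{"method": "apply_moves", "body": {"targets": [[[0, 0, 0.02], [0, 0, 0.25], 20]]}}

```text
time_s: 24.7
tcp_pos: [0.4757, 0.2707, 0.1328]
eef_rot: [-179.6, -0.1, -73.0]
contact_force: [-1.4, -1.2, 3.7]
gripper_width: 0.0278
```

```bash
python3 -c "
from plant import r
from plan import *
st(r)
"
```

```text
t 24.7 p [0.4757 0.2707 0.1328] rpy [-1.7959e+02 -8.0000e-02 -7.3030e+01] F [-1.4 -1.2  3.7] M [0.18 0.69 0.6 ] w 0.0278 j [ 50.4  14.1 -24.5   0.4 -51.1 -33.6]
```

Emit:
{"method": "apply_moves", "body": {"targets": [[[0, 0, 0], [0, 0, -0.4], 20]]}}

```text
time_s: 24.8
tcp_pos: [0.4755, 0.2706, 0.133]
eef_rot: [-179.6, -0.1, -69.9]
contact_force: [1.0, 1.2, -4.9]
gripper_width: 0.0278
```

```bash
python3 -c "
from plant import r
from plan import *
st(r)
"
```

```text
t 24.8 p [0.4755 0.2706 0.133 ] rpy [-1.7962e+02 -1.1000e-01 -6.9880e+01] F [ 1.   1.2 -4.9] M [ 0.41 -0.29 -0.16] w 0.0278 j [ 50.4  14.1 -24.5   0.4 -51.1 -30.5]
```

Emit:
{"method": "apply_moves", "body": {"targets": [[[0, 0, 0], [0, 0, -0.4], 20]]}}

```text
time_s: 24.9
tcp_pos: [0.4752, 0.2705, 0.133]
eef_rot: [-179.7, -0.1, -66.6]
contact_force: [1.5, 1.1, -3.1]
gripper_width: 0.0279
```

```bash
python3 -c "
from plant import r
from plan import *
st(r)
"
```

```text
t 24.9 p [0.4752 0.2705 0.133 ] rpy [-1.7966e+02 -1.4000e-01 -6.6570e+01] F [ 1.5  1.1 -3.1] M [ 0.47 -0.41 -0.02] w 0.0279 j [ 50.4  14.1 -24.5   0.4 -51.2 -27.2]
```

Emit:
{"method": "apply_moves", "body": {"targets": [[[0, 0, 0], [0, 0, -0.5], 20], [[0, 0, 0], [0, 0, -0.4], 20]]}}

```text
time_s: 25.1
tcp_pos: [0.4744, 0.2699, 0.1329]
eef_rot: [-179.8, -0.2, -59.1]
contact_force: [1.2, 1.0, -2.2]
gripper_width: 0.0274
```

Emit:
{"method": "apply_moves", "body": {"targets": [[[0, 0, -0.1], [0, 0, 0], 20], [[0, 0, -0.1], [0, 0, 0], 20]]}}

```text
time_s: 25.3
tcp_pos: [0.4742, 0.27, 0.1409]
eef_rot: [-179.8, -0.2, -59.1]
contact_force: [0.3, 1.3, -2.8]
gripper_width: 0.0276
```

```bash
python3 -c "
from plant import r
from plan import *
st(r)
"
```

```text
t 25.3 p [0.4742 0.27   0.1409] rpy [-179.82   -0.21  -59.14] F [ 0.3  1.3 -2.8] M [ 0.67 -0.56  0.02] w 0.0276 j [ 50.4  13.6 -24.    0.3 -52.4 -19.8]
```

Sliding out freely.

Emit:
{"method": "apply_moves", "body": {"targets": [[[0, 0, -0.3], [0, 0, 0], 20], [[0, 0, -0.5], [0, 0, 0], 20], [[0, 0, -0.6], [0, 0, 0], 20], [[0, 0, -0.7], [0, 0, 0], 20], [[0, 0, -0.5], [0, 0, 0], 20]]}}

```text
time_s: 25.8
tcp_pos: [0.4707, 0.2669, 0.2492]
eef_rot: [179.6, -0.4, -59.5]
contact_force: [0.9, 0.5, -2.3]
gripper_width: 0.0276
```

```bash
python3 -c "
from plant import r
from plan import *
from h import *
st(r)
c=cap(r,'scene');cv2.imwrite('pics/s10.png',cv2.resize(c['img'][180:280,250:383],(800,600),interpolation=cv2.INTER_CUBIC))
plan(r,(.4405,.075,.26),0)
"
```

```text
t 25.8 p [0.4707 0.2669 0.2492] rpy [179.59  -0.37 -59.53] F [ 0.9  0.5 -2.3] M [ 0.16 -0.07 -0.01] w 0.0276 j [ 50.5   8.  -15.6   0.2 -67.  -20.1]
([np.float64(1.0), np.float64(0.83), np.float64(-0.04)], [np.float64(0.01), np.float64(-0.0), np.float64(-1.0)])
([np.float64(0.91), np.float64(1.0), np.float64(-0.04)], [np.float64(0.01), np.float64(-0.0), np.float64(-1.0)])
([np.float64(0.68), np.float64(1.0), np.float64(-0.04)], [np.float64(0.01), np.float64(-0.0), np.float64(-1.0)])
([np.float64(0.45), np.float64(0.91), np.float64(-0.03)], [np.float64(0.01), np.float64(-0.0), np.float64(-1.0)])
([np.float64(-0.0), np.float64(-0.0), np.float64(-0.0)], [np.float64(0.01), np.float64(-0.0), np.float64(-1.0)])
end [0.4405 0.075  0.26  ] left [0. 0. 0.]
```

View pics/s10.png

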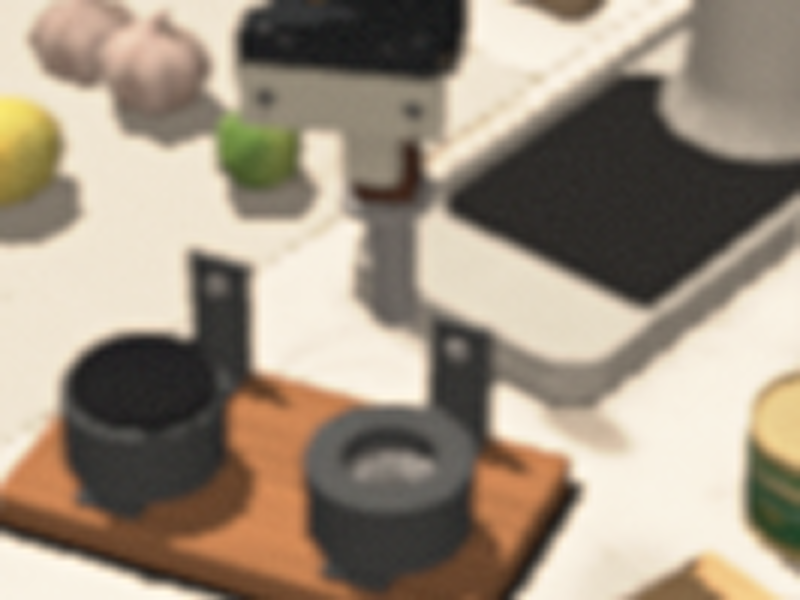

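Emit:
{"method": "apply_moves", "body": {"targets": [[[1, 0.83, -0.1], [0, 0, -1], 20], [[0.9, 1, -0.05], [0, 0, -1], 20], [[0.68, 1, -0.05], [0, 0, -1], 20], [[0.45, 0.8, -0.03], [0, 0, -1], 20], [[0, 0, 0], [0, 0, -1], 20]]}}

```text
time_s: 26.35
tcp_pos: [0.4401, 0.0763, 0.2675]
eef_rot: [179.7, -0.2, -18.3]
contact_force: [1.3, 1.4, -2.2]
gripper_width: 0.0274
```

```bash
python3 -c "
from plant import r
from plan import *
from fit import *
st(r)
c=cap(r,'top','top6.png')
i=c['img'];cv2.imwrite('pics/bore6.png',cv2.resize(i[246:272,328:360],(800,650),interpolation=cv2.INTER_LINEAR)[:600])
fit(c)
plan(r,(.4405,.075,.255),0)
c=cap(r,'scene');cv2.imwrite('pics/s11.png',cv2.resize(c['img'][200:350,300:500],(800,600),interpolation=cv2.INTER_CUBIC))
"
```

```text
t 26.35 p [0.4401 0.0763 0.2675] rpy [179.66  -0.19 -18.33] F [ 1.3  1.4 -2.2] M [ 0.15 -0.08  0.01] w 0.0274 j [ 35.6  -2.6 -24.5   0.4 -68.3  35.9]
[0.47579323 0.26605796 9.87703596] [ 0.00079323 -0.00244204] 4875.02816615756 [(-30, 6237), (-25, 6348), (-20, 6399), (-15, 6239), (-10, 5990), (-5, 5542), (0, 5135), (5, 4945), (10, 4869), (15, 5178), (20, 5627), (25, 6013), (30, 6237)]
([np.float64(0.02), np.float64(0.06), np.float64(0.32)], [np.float64(0.02), np.float64(-0.01), np.float64(-1.0)])
([np.float64(0.0), np.float64(0.0), np.float64(0.0)], [np.float64(0.02), np.float64(-0.01), np.float64(-1.0)])
([np.float64(0.0), np.float64(0.0), np.float64(0.0)], [np.float64(0.0), np.float64(-0.0), np.float64(-0.23)])
([np.float64(0.0), np.float64(0.0), np.float64(0.0)], [np.float64(-0.0), np.float64(-0.0), np.float64(0.0)])
([np.float64(0.0), np.float64(0.0), np.float64(0.0)], [np.float64(0.0), np.float64(0.0), np.float64(0.0)])
end [0.4405 0.075  0.255 ] left [0. 0. 0.]
```

View pics/bore6.png

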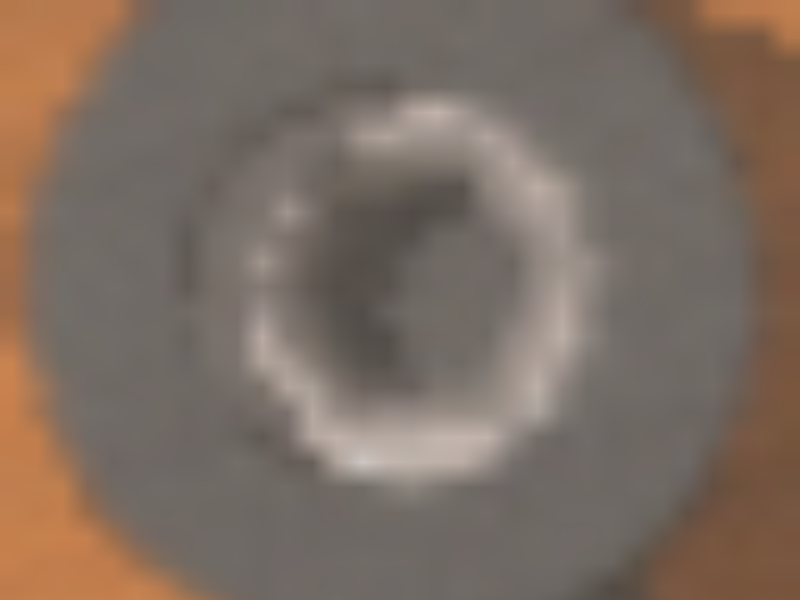

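View pics/s11.png

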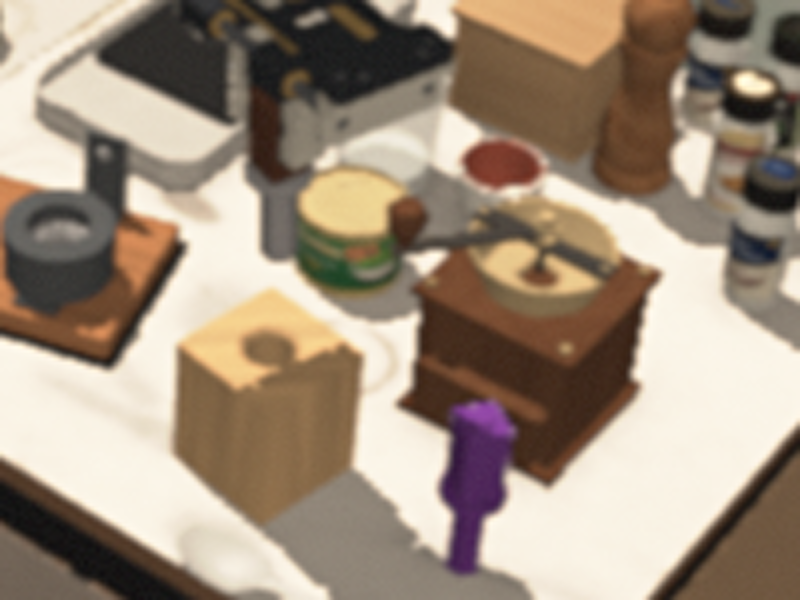

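```bash
python3 -c "
from plant import r
from fit import *
Z=[];I=[]
for k in range(16):
    c=r.capture('top');Z.append(c['z_map']);I.append(c['img'].astype(float))
c=dict(c);Z=np.array(Z);Z[Z==0]=np.nan
c['z_map']=np.nanmedian(Z,0).astype(np.float32);c['img']=np.mean(I,0).astype(np.uint8)
pickle.dump(c,open('pics/topavg.pkl','wb'))
fit(c)
P=cloud(c);print((P[249:268,334:353,2]*1000).round().astype(int))
"
```

```text
[0.47601911 0.26597347 8.61241463] [ 0.00101911 -0.00252653] 1876.0424220416787 [(-30, 2981), (-25, 3119), (-20, 3207), (-15, 3185), (-10, 3024), (-5, 2615), (0, 2174), (5, 1936), (10, 1985), (15, 2234), (20, 2492), (25, 2810), (30, 2981)]
[[65 68 65 67 66 65 66 66 64 65 65 64 68 66 66 65 67 68 68]
 [66 65 65 66 65 64 53 53 52 52 51 53 52 65 66 65 67 66 67]
 [66 65 65 67 56 51 52 51 52 53 51 51 52 53 51 65 67 68 67]
 [67 67 64 52 53 49 53 49 50 48 50 49 49 51 54 53 66 66 66]
 [65 66 65 52 52 51 51 49 46 39 33 27 27 50 49 51 63 68 66]
 [67 67 52 50 50 52 47 35 29 29 29 26 29 35 48 52 50 64 66]
 [66 65 52 52 51 50 49 28 28 28 29 30 29 27 45 49 51 66 67]
 [66 64 52 53 51 49 43 29 28 27 26 27 29 30 29 49 51 63 68]
 [68 63 53 51 51 48 29 29 29 29 27 28 28 27 28 47 52 65 66]
 [66 65 53 54 51 48 29 30 28 27 27 27 28 27 28 49 52 64 65]
 [66 68 52 52 52 52 48 29 29 27 28 28 28 27 48 52 51 65 63]
 [66 66 52 51 50 51 49 47 29 27 27 27 28 29 47 52 52 67 66]
 [65 66 66 51 52 50 51 50 28 27 27 27 46 48 51 50 63 66 66]
 [67 65 65 52 51 53 52 49 48 50 49 49 51 50 51 52 65 66 67]
 [65 65 65 67 51 52 50 52 51 53 52 50 52 52 53 65 66 64 66]
 [66 66 66 66 67 64 53 51 53 54 52 52 54 64 67 67 66 67 67]
 [68 66 67 66 68 68 67 65 65 64 64 66 67 64 66 66 65 65 66]
 [66 66 66 65 67 64 68 66 67 65 67 66 67 67 63 64 66 65 68]
 [66 67 66 66 65 67 66 67 65 65 66 67 67 66 65 65 67 68 65]]
```

```bash
python3 -c "
from h import *
from plant import r
from scipy.spatial.transform import Rotation as Ro
c=cap(r,'scene');s=r.get_state();p=s['tcp_pos'];R=Ro.from_euler('xyz',s['eef_rot'],degrees=True)
u0,v0=350,225
im=cv2.resize(c['img'][v0:v0+45,u0:u0+50],None,fx=16,fy=13.3333,interpolation=cv2.INTER_CUBIC)
im=cv2.resize(c['img'][v0:v0+45,u0:u0+50],(800,720),interpolation=cv2.INTER_CUBIC)
L=.103
for th,col in((0,(0,0,255)),(5,(0,255,0))):
  K=R*Ro.from_euler('y',th,degrees=True)
  g=p+R.apply([0,0,-.002])
  for rad,h in((.0098,0),(.021,.060),(.021,.066)):
    q=np.array([proj(c,g+K.apply([rad*np.cos(t),rad*np.sin(t),L+.002-h])) for t in np.linspace(0,6.29,40)])
    cv2.polylines(im,[np.round((q-[u0,v0]+.5)*16).astype(np.int32)],True,col,1)
cv2.imwrite('pics/s12.png',im[:600])
"
```

```text
(no output)
```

View pics/s12.png

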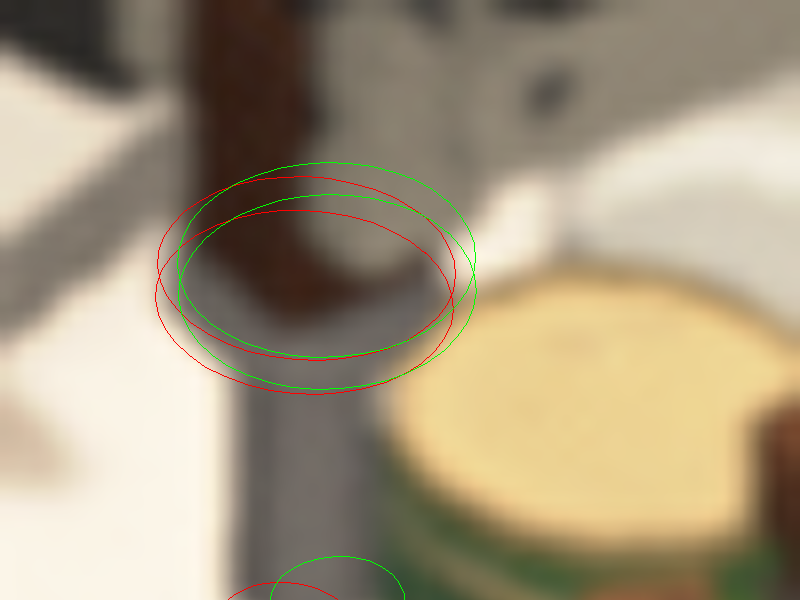

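```bash
python3 -c "
from h import *
from plant import r
from scipy.spatial.transform import Rotation as Ro
c=load('scene');s=r.get_state();p=s['tcp_pos'];R=Ro.from_euler('xyz',s['eef_rot'],degrees=True)
u0,v0=350,235
im=cv2.resize(c['img'][v0:v0+40,u0:u0+50],(750,600),interpolation=cv2.INTER_CUBIC)
for L,th,col in((.103,0,(0,0,255)),(.103,5,(0,255,0)),(.098,2.5,(255,0,0))):
  K=R*Ro.from_euler('y',th,degrees=True)
  g=p+R.apply([0,0,-.002])
  for rad,h in((.0098,0),(.021,.060)):
    q=np.array([proj(c,g+K.apply([rad*np.cos(t),rad*np.sin(t),L+.002-h])) for t in np.linspace(0,6.29,40)])
    cv2.polylines(im,[np.round((q-[u0,v0]+.5)*15).astype(np.int32)],True,col,1)
cv2.imwrite('pics/s13.png',im)
"
```

```text
(no output)
```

View pics/s13.png

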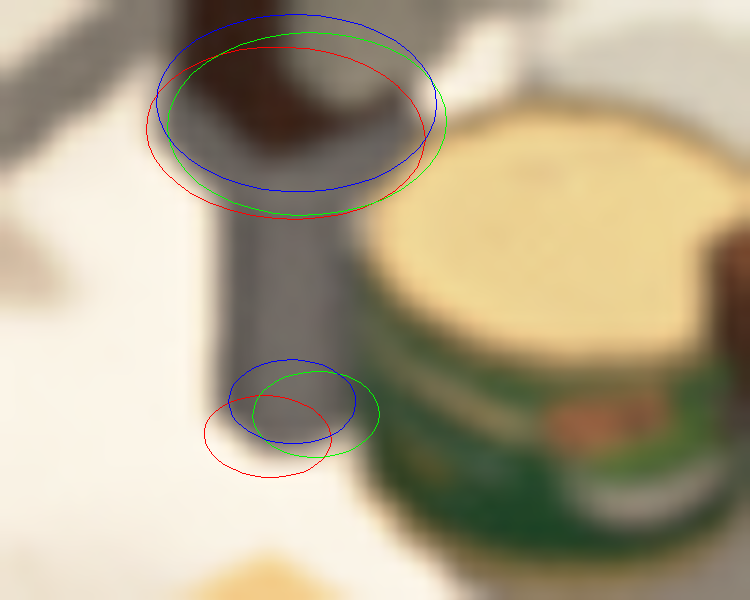

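Emit:
{"method": "apply_moves", "body": {"targets": [[[0, 0, 0], [0.03, -0.45, -1], 20], [[0, 0, 0], [0, 0, -1], 20], [[0, 0, 0], [0, 0, -0.2], 20]]}}

```text
time_s: 27.6
tcp_pos: [0.4417, 0.0802, 0.2666]
eef_rot: [-179.2, 3.4, -0.4]
contact_force: [0.1, -0.8, -2.1]
gripper_width: 0.0277
```

```bash
cat >> plan.py <<'E'
def plan2(r,pos,yaw,ty,n=3,step=.03):
    s=r.get_state();p=s['tcp_pos'].copy();R=Ro.from_euler('xyz',s['eef_rot'],degrees=True)
    T=Ro.from_euler('xyz',[180,0,yaw],degrees=True)*Ro.from_euler('y',ty,degrees=True);pos=np.array(pos)
    for k in range(n):
        t=R.inv().apply(pos-p);t=t*min(1,step/max(abs(t).max(),1e-9))
        w=(R.inv()*T).as_rotvec(degrees=True);w=w*min(1,8/max(abs(w).max(),1e-9))
        print([round(float(a)/.04,2) for a in t],[round(float(a)/8,2) for a in w])
        p=p+R.apply(t);R=R*Ro.from_rotvec(w,degrees=True)
    print('left',(pos-p).round(4))
E
python3 -c "
from plant import r
from plan import *
st(r);plan2(r,(.441,.0748,.215),-1,-3.6)
from h import *
c=cap(r,'scene');s=r.get_state();p=s['tcp_pos']
u0,v0=350,235
im=cv2.resize(c['img'][v0:v0+40,u0:u0+50],(750,600),interpolation=cv2.INTER_CUBIC)
for L,col in((.1025,(0,0,255)),):
  for rad,h in((.0098,0),(.021,.060)):
    q=np.array([proj(c,p+np.array([rad*np.cos(t),rad*np.sin(t),-L+h])) for t in np.linspace(0,6.29,40)])
    cv2.polylines(im,[np.round((q-[u0,v0]+.5)*15).astype(np.int32)],True,col,1)
cv2.imwrite('pics/s14.png',im)
"
```

```text
t 27.6 p [0.4417 0.0802 0.2666] rpy [-179.23    3.38   -0.43] F [ 0.1 -0.8 -2.1] M [-0.07 -0.28  0.01] w 0.0277 j [ 33.3  -0.2 -21.1  -2.7 -71.5  57.1]
[0.03, 0.09, 0.75] [-0.09, -0.03, 0.07]
[0.03, 0.06, 0.54] [-0.0, 0.0, 0.0]
[0.0, 0.0, 0.0] [-0.0, 0.0, 0.0]
left [0. 0. 0.]
```

View pics/s14.png

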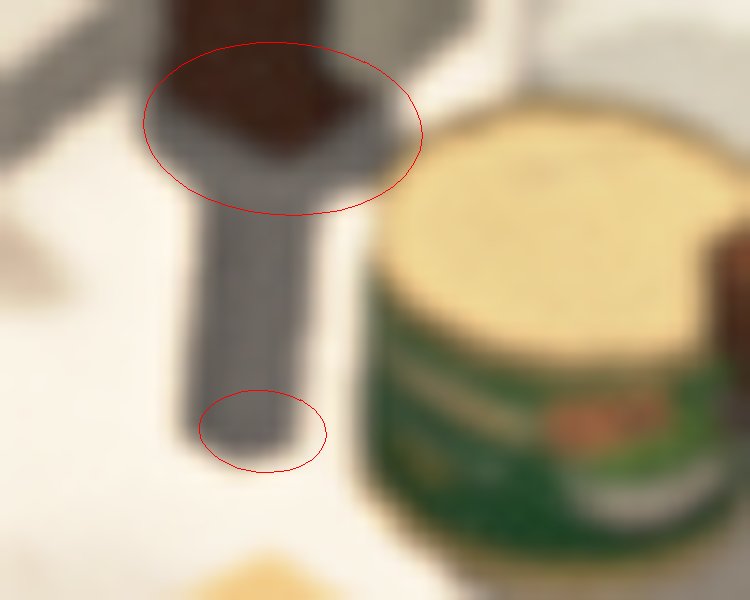

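Emit:
{"method": "apply_moves", "body": {"targets": [[[0.03, 0.1, 0.5], [-0.09, -0.03, 0.07], 20], [[0.03, 0.05, 0.5], [0, 0, 0], 20], [[0, 0, 0.1], [0, 0, 0], 20]]}}

```text
time_s: 27.95
tcp_pos: [0.4424, 0.0746, 0.2224]
eef_rot: [-179.9, 3.5, -1.2]
contact_force: [-0.2, 0.0, -2.7]
gripper_width: 0.0276
```

```bash
python3 -c "
from plant import r
from plan import *
st(r);plan2(r,(.441,.0748,.185),-1,-3.6,step=.02)
"
```

```text
t 27.95 p [0.4424 0.0746 0.2224] rpy [-179.95    3.46   -1.23] F [-0.2  0.  -2.7] M [-0.09 -0.17  0.05] w 0.0276 j [ 33.1   1.9 -25.2  -2.2 -65.8  56.6]
[0.01, -0.0, 0.5] [-0.01, -0.02, -0.03]
[0.01, -0.0, 0.44] [-0.0, -0.0, -0.0]
[0.0, 0.0, 0.0] [-0.0, -0.0, -0.0]
left [0. 0. 0.]
```

Emit:
{"method": "apply_moves", "body": {"targets": [[[0, 0, 0.35], [0, 0, 0], 20], [[0.01, 0, 0.3], [0, 0, 0], 20], [[0, 0, 0.2], [0, 0, 0], 20]]}}

```text
time_s: 28.25
tcp_pos: [0.4418, 0.0751, 0.189]
eef_rot: [-179.9, 3.3, -1.3]
contact_force: [0.0, -0.1, -2.4]
gripper_width: 0.0277
```

```bash
python3 -c "
from plant import r
from plan import *
st(r);plan2(r,(.441,.0748,.145),-1,-3.6,step=.02)
"
```

```text
t 28.25 p [0.4418 0.0751 0.189 ] rpy [-179.92    3.3    -1.31] F [ 0.  -0.1 -2.4] M [-0.02 -0.23  0.  ] w 0.0277 j [ 33.2   3.5 -28.2  -2.2 -61.   56.6]
[0.02, 0.0, 0.5] [-0.01, -0.04, -0.04]
[0.02, 0.0, 0.5] [0.0, -0.0, 0.0]
[0.0, 0.0, 0.1] [-0.0, -0.0, -0.0]
left [0. 0. 0.]
```

Tip is ~9 mm into the hole, no force. Continue.

Emit:
{"method": "apply_moves", "body": {"targets": [[[0.02, 0, 0.4], [0, -0.04, 0], 20], [[0.02, 0, 0.4], [0, 0, 0], 20], [[0.01, 0, 0.15], [0, 0, 0], 20]]}}

```text
time_s: 28.55
tcp_pos: [0.4424, 0.0757, 0.1505]
eef_rot: [-179.9, 3.5, -1.3]
contact_force: [0.2, 0.4, -2.9]
gripper_width: 0.0278
```

```bash
python3 -c "
from plant import r
from plan import *
st(r);plan2(r,(.441,.0748,.139),-1,-3.6,step=.02)
"
```

```text
t 28.55 p [0.4424 0.0757 0.1505] rpy [-179.87    3.5    -1.32] F [ 0.2  0.4 -2.9] M [-0.06 -0.2  -0.02] w 0.0278 j [ 33.1   6.2 -30.9  -2.5 -55.8  57. ]
[-0.02, 0.02, 0.29] [-0.02, -0.01, -0.04]
[0.0, 0.0, 0.0] [0.0, -0.0, 0.0]
[0.0, 0.0, 0.0] [-0.0, -0.0, -0.0]
left [0. 0. 0.]
```

Emit:
{"method": "apply_moves", "body": {"targets": [[[-0.01, 0.02, 0.15], [0, 0, 0], 20], [[0, 0, 0.06], [0, 0, 0], 20], [[0, 0, 0.05], [0, 0, 0], 20]]}}

```text
time_s: 28.85
tcp_pos: [0.442, 0.0751, 0.1403]
eef_rot: [-179.9, 3.4, -1.3]
contact_force: [0.4, 0.5, -1.2]
gripper_width: 0.0274
```

```bash
python3 -c "
from plant import r
from plan import *
st(r)
"
```

```text
t 28.85 p [0.442  0.0751 0.1403] rpy [-179.88    3.45   -1.31] F [ 0.4  0.5 -1.2] M [-0.05 -0.28  0.01] w 0.0274 j [ 33.1   6.8 -31.7  -2.5 -54.3  57.1]
```

Emit:
{"method": "apply_moves", "body": {"targets": [[[0, 0, 0.05], [0, 0, 0], 20], [[0, 0, 0.04], [0, 0, 0], 20]]}}

```text
time_s: 29.05
tcp_pos: [0.4423, 0.0753, 0.1384]
eef_rot: [-179.9, 3.4, -1.3]
contact_force: [-11.9, 1.9, 24.8]
gripper_width: 0.0274
```

```bash
python3 -c "
from plant import r
from plan import *
st(r)
"
```

```text
t 29.05 p [0.4423 0.0753 0.1384] rpy [-179.87    3.38   -1.27] F [-11.9   1.9  24.8] M [ 0.23  4.26 -0.06] w 0.0274 j [ 33.2   6.9 -31.9  -2.5 -53.9  57.1]
```

Emit:
{"method": "apply_moves", "body": {"targets": [[[0, 0, 0], [0, 0, 0], 20], [[0, 0, 0], [0, 0, 0], 40], [[0, 0, 0], [0, 0, 0], 60], [[0, 0, 0], [0, 0, 0], 70], [[0, 0, 0], [0, 0, 0], 80]], "squeeze": 10}}

```text
time_s: 29.55
tcp_pos: [0.4438, 0.076, 0.1403]
eef_rot: [-179.8, 3.1, -1.2]
contact_force: [-0.2, -0.1, -0.5]
gripper_width: 0.0545
```

Emit:
{"method": "apply_moves", "body": {"targets": [[[0, 0, 0], [0, 0, 0], 87], [[0, 0, 0], [0, 0, 0], 87], [[0, 0, 0], [0, 0, 0], 87], [[0, 0, 0], [0, 0, 0], 87]]}}

```text
time_s: 29.95
tcp_pos: [0.4439, 0.0759, 0.1401]
eef_rot: [-179.8, 3.1, -1.2]
contact_force: [0.8, 0.4, 0.1]
gripper_width: 0.0848
```

```bash
python3 -c "
from plant import r
from plan import *
st(r)
plan2(r,(.4423,.0753,.27),-1,-3.4,n=5)
"
```

```text
t 29.95 p [0.4439 0.0759 0.1401] rpy [-179.77    3.15   -1.22] F [0.8 0.4 0.1] M [-0.03 -0.19  0.01] w 0.0848 j [ 33.2   6.8 -31.8  -2.4 -53.9  57.1]
[-0.05, 0.0, -0.75] [-0.03, -0.03, -0.03]
[-0.05, 0.0, -0.75] [0.0, -0.0, -0.0]
[-0.05, 0.0, -0.75] [-0.0, -0.0, -0.0]
[-0.05, 0.0, -0.75] [-0.0, -0.0, -0.0]
[-0.02, 0.0, -0.24] [-0.0, -0.0, -0.0]
left [0. 0. 0.]
```

Emit:
{"method": "apply_moves", "body": {"targets": [[[-0.03, 0, -0.4], [0, 0, 0], 87], [[-0.05, 0, -0.7], [0, 0, 0], 87], [[-0.05, 0, -0.8], [0, 0, 0], 87], [[-0.05, 0, -0.8], [0, 0, 0], 87], [[-0.05, 0, -0.8], [0, 0, 0], 87]]}}

```text
time_s: 30.45
tcp_pos: [0.4395, 0.074, 0.2804]
eef_rot: [179.9, 3.7, -1.3]
contact_force: [1.3, -0.2, -0.5]
gripper_width: 0.0868
```

Emit:
{"method": "apply_moves", "body": {"targets": [[[0, -1, -0.2], [0, 0.4, 0], 87], [[0, -1, -0.2], [0, 0, 0], 87], [[0, -1, 0], [0, 0, 0], 87], [[0, -1, 0], [0, 0, 0], 87], [[0, -1, 0], [0, 0, 0], 87]]}}

```text
time_s: 30.95
tcp_pos: [0.4473, 0.2767, 0.3052]
eef_rot: [-179.6, -0.2, -1.8]
contact_force: [1.3, -0.1, 0.2]
gripper_width: 0.087
```

```bash
python3 -c "
from plant import r
from plan import *
from fit import *
st(r)
c=cap(r,'top','top7.png');P=cloud(c)
cv2.imwrite('pics/t7.png',cv2.resize(c['img'][230:320,380:500],(800,600),interpolation=cv2.INTER_CUBIC))
m=(P[...,2]>.14)&(P[...,2]<.17)&(np.hypot(P[...,0]-.44,P[...,1]-.075)<.04);v,u=np.nonzero(m)
q=np.array([pt(c,a,b,.156)[:2] for a,b in zip(u,v)],np.float32);print('grip',m.sum(),cv2.minAreaRect(q*1000) if m.sum() else 0,np.median(P[m][:,2]))
c=cap(r,'scene');cv2.imwrite('pics/s15.png',cv2.resize(c['img'][180:380,200:467],(800,600),interpolation=cv2.INTER_CUBIC))
"
```

```text
t 30.95 p [0.4473 0.2767 0.3052] rpy [-179.62   -0.19   -1.78] F [ 1.3 -0.1  0.2] M [-0.12 -0.12  0.04] w 0.087 j [ 53.1   4.1 -12.5  -0.1 -73.   35.2]
grip 144 ((440.48016357421875, 76.81810760498047), (26.174482345581055, 26.479326248168945), 88.10285949707031) 0.15621295390165746
```

View pics/t7.png

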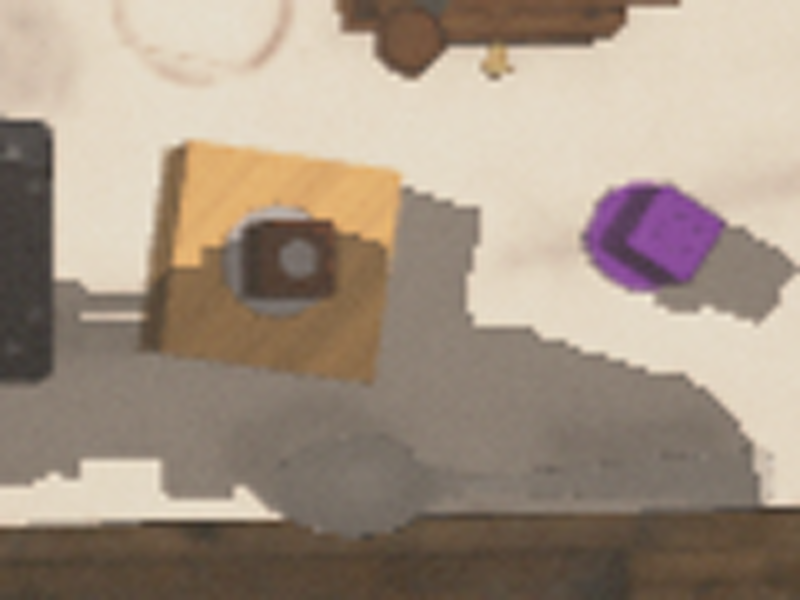

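View pics/s15.png

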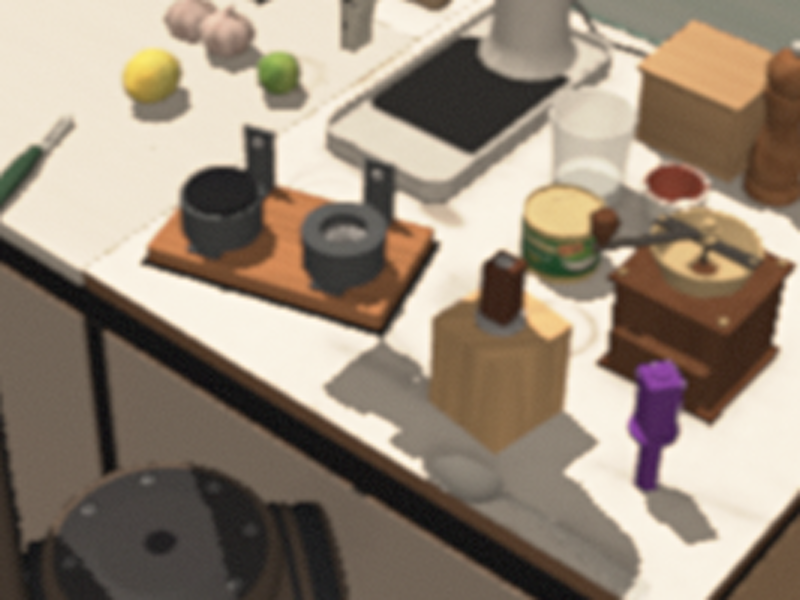

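```bash
python3 -c "
from plant import r
print(r.close_job())"
```

```text
the job is handed in; nothing more can be done
None
```

I took the brown-gripped hex key out of its block, seated it in the open collar's socket, turned the bolt clockwise to its stop, put the key back and handed the job in at about 31 s. No verdict was reported.

**Problems on the way**
- **First insertion:** it was about 30° out of line. The key jammed partway down and dragged the bolt back; I pulled it out and it went in freely at a corrected angle.
- **First tightening:** I turned too hard at the stop, and the key wedged about 28° out of line. It then slipped from the gripper when I lifted. I took a fresh hold, and attempts to rock and pull it out with nearly 50 N failed. Turning it back moved the bolt about 10° loose, so I went clockwise past the wedge into the next aligned position.
- **Second tightening:** I tightened the bolt again more gently, to about 0.6 N m. The key then came out freely.

**Last checks**
- **Bolt:** turning resistance climbed from about 0.2 to 0.6 N m over the last 4°, at the angle where the stop should be. An average of 16 overhead images put the bolt at about 4.3–4.35 rad, give or take roughly 0.05. That is above the required 4.2 but short of the 4.40 stop, so it may have been dragged back a little as I eased off.
- **Key:** the overhead camera put its top at 0.156 m, the same as at the start, so it is fully home. It looks upright, and its grip is within 3 mm of the block's axis.
- **Bystanders:** the tin and peeler look unmoved in the last picture; I did not measure them.
- **Robot:** the gripper was open and touching nothing.

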